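# Turn the tea-light tin over into the gated stand

### The arm

A 6-joint arm with a two-finger parallel gripper is mounted at the origin on a cart in front of the work surface, level with it; the furniture and walls round the work are solid. World frame = base frame: x ahead of the robot, y to its left, z up, the work surface at z = 0. Lengths are in mm, angles in rad, forces in N, time in s.
With the tool pointing down it reaches from about 300 to 775 mm from the base axis. Payload 14.6 kg.
Tool frame: the origin (TCP) lies midway between the tips of the shut fingers; the grasp point (between the pads) lies manip.grasp_offset behind it (manip.grasp_offset is the distance from the TCP to the grasp point, in mm); z points along the fingers, y is the direction in which the jaws open and shut (so a half turn about z gives the same grasp; the last joint's range is limited). The gripper opens to 94 mm and grips with 3 to 60 N. Pads are 16 mm wide; open, the fingers measure 119 mm over their backs; the gripper's body (75 mm by 177 mm) begins 78 mm behind the grasp point.
Start: joints at [-1.249, 0.3, 1.521, -0, 1.321, -0.067], TCP at [208.485, -508.943, 205.446] pointing down, gripper open.
Joint ranges: [-3.03, 3.03], [-0.79, 2.21], [0.23, 2.52], [-1.04, 4.18], [0, 3.07], [-2.55, 2.55]. Speed limits (rad/s): [2.22, 2.22, 2.57, 3.14, 3.14, 3.14].

### API

Orientations are given as [roll, pitch, yaw] about the fixed x, y, z axes, in that order (R = Rz(yaw) Ry(pitch) Rx(roll)).
In Python, from cell import monitor, vision, order, manip gives the robot as it stands.
- The arm moves only by the shell command python3 -m jog 'ROWS' [FORCE]. ROWS is JSON, a list of rows, each a list of 7 numbers: the shift along the tool's x, y, z in cm, then the turn, a rotation vector about the tool's x, y, z in rad, then the opening in per cent of the stroke, from 0 (shut) to 100 (fully open). In form: [[tx, ty, tz, rx, ry, rz, jaw], ...]. A call has 1 to 8 rows; each row shifts and turns the commanded pose from where the row before left it, along the tool's axes as they then stand; what a row does not reach is not made up. A row lasts 1/10 s, in which the tool goes at most 50 mm and 8.59 degrees, less where a joint would pass 70% of its speed; a pose out of reach is approached as far as the arm can. A call is refused whole if a number of a shift passes 5 or a number of a turn 0.15, either way. A call with a gripper value outside its range is refused whole. The fingers move at their own pace and stop on an object; FORCE is the grip in N (left out, the last holds). Time passes only in rows, so rows that do not move let the fingers close. It gives the time, the measured TCP pose, the force and the opening at its end, in the units of the state.
- monitor.read_state(): the state, without advancing time (a new reading comes with each control period).
- vision.camera(name): name is "side" or "top"; returns a dict with "color" (400x640x3 uint8, blue, green, red), "fx", "fy", "cx", "cy" (pixels), "cam_to_world" (4x4, takes a point from camera to world coordinates). Camera axes: x right, y down, z forward; pixel columns grow to the right and rows downward; lengths in mm; the calibration is good to about 2 mm. A picture is of the moment at which its call begins. There is no depth.
- order.sign_off(): hands the job in, once; it reports no verdict.
The state is a dict: "clock": time; "joints": joint angles; "qd": joint speeds; "effort": joint torques, N m; "eef_pos": TCP position; "eef_rot": TCP orientation; "wrist_force": force on the tool from outside, world axes, zero at the start; "moment": the same for the moment, N m; "finger_gap": finger opening in mm.
Only numpy, scipy, OpenCV 4.12 (cv2) and the standard library are available. Lean on these libraries where they do the work, as an engineer would, in place of code of your own. Each camera call takes 0.05 s, during which the arm holds its last target.

### The job

The steel tin of tea lights lies lid up in the open sloping stand, and its lid is only loosely slipped on. Take the tin out with its lid held shut, turn it over lid down while it is off the stands, and slide it, lid down, under the sprung flap into the empty gated stand until it rests fully home against the stop; then let go. The lid must never come off or gape, the tea lights must stay inside, and nothing else on the worktop may be shoved about or knocked over.

Things in the scene. Friction and masses are not known exactly. Their poses are not given: they have to be found in the camera images.
- tin: plain steel tin without its lid, 120 (its x) x 94 (y) x 40 mm (z), walls 3 mm, open at +z; origin at the centre of the outside of its floor. With lid and contents 129 x 103 x 43 mm, 0.2 to 0.5 kg. At the start it lies at 45 degrees in the open stand, x pointing down the slope; its upper (-x) end stands out over a finger notch, free above and below for 48 mm from the end
- lid: loose steel lid, 129 x 103 mm, plate 3 mm, with a 12 mm skirt outside the tin's walls, 2 mm play all round; only its weight keeps it on. Origin at the centre of the plate's inner face, z outwards. Shut, its origin is at z = 40 mm in the tin's frame (within 2 mm in x and y), 43 mm from the tin's floor to the lid's outer face
- tealight_1: tea light in a metal cup, 38 mm diameter x 15 mm, loose inside the tin; origin at the centre of its underside
- tealight_2: second tea light, the same
- tealight_3: third tea light, the same
- stand: fixed open wooden stand that holds the tin at first, 115 x 140 mm. Origin under it on the worktop, x horizontal, downhill. A board falls along x at 45 degrees, with cheeks 116 mm apart, 18 mm above the board, and an 18 mm stop at the low end. A notch 66 mm wide in the board's upper edge leaves room for a finger under the tin. Nothing is above it
- gated_stand: the empty wooden stand, fixed, of the same shape, but with two uprights and a sprung flap across its bay. Origin under it on the worktop, x horizontal, downhill. Cheeks 116 mm apart, 18 mm above the board; the uprights stand 52 to 72 mm downhill of the point mouth and reach 90 mm off the board
- bay (a point): point on the board of the gated stand, on its centre line, 64.5 mm up the slope from the stop's face: the middle of the lid's outer face when the tin lies lid down and fully home. The lid's origin then is 3 mm off the board here.
- mouth (a point): point on the gated stand's centre line, in the plane of its board, 120 mm up the slope from the stop's face; cheeks begin 15 mm and the full board 48 mm downhill of it (finger notch 66 mm wide above that)
- flap (a joint): angle (rad) of the sprung flap of the gated stand: 0 = shut, square to the board, its edge 17 mm above it; up to 1.4 as it swings downhill. Flap 106 mm wide, 63 mm long; its rod is 62 mm downhill of point mouth, 80 mm off the board. A weak spring (0.025 to 0.1 N m) shuts it. A tin pushed downhill along the board opens it; it then lies on the tin at 0.9 to 1.0 rad
- mill: small grey salt mill, 44 x 90 mm, upright; origin under its centre (bystander)
- spice_jar: green-capped spice jar, 46 x 106 mm, upright; origin under its centre (bystander)
- soap_bottle: soap pump bottle, 53 x 78 x 191 mm, upright; origin under its centre (bystander)
- drink_can: drink can, 66 x 114 mm, upright; origin under its centre (bystander)
- squat_tin: squat food tin, 75 x 58 mm, upright; origin under its centre (bystander)
- tape: roll of brown tape lying flat, 96 mm diameter x 48 mm; origin under its centre (bystander)
- tall_tin: tall food tin, 75 x 110 mm, upright; origin under its centre (bystander)

How it is judged (in metres and radians):
On the way, in this order (a step that is already met when the one before it is completed fails the run):
1. the tin is off both stands and turned lid down with its lid on (angle between tin's own z axis and vertical above 2.1 rad and contact force between tin and stand below 0.05 N and contact force between each of tin, lid and gated_stand below 0.05 N and not (z of lid in the frame of tin above 0.048 m or z of lid in the frame of tin below 0.034 m or angle between the z axis of lid and the z axis of tin, either way round above 0.12 rad) and not (distance between tin and bay below 0.06 m and y of tin in the frame of gated_stand between -0.012 and 0.012 m and distance between lid and bay below 0.015 m and angle between tin's own z axis and vertical between 2.25 and 2.46 rad and angle between the x axis of tin and the y axis of gated_stand, either way round above 1.45 rad)), for 0.2 s.
2. the tin lies lid down, fully home in the gated stand under the flap (distance between tin and bay below 0.06 m and y of tin in the frame of gated_stand between -0.012 and 0.012 m and distance between lid and bay below 0.015 m and angle between tin's own z axis and vertical between 2.25 and 2.46 rad and angle between the x axis of tin and the y axis of gated_stand, either way round above 1.45 rad), for 0.2 s.
At the end, for the whole second after the job is handed in: Tin lid down on the gated stand's board under the flap (flap beyond 0.6 rad): lid origin within 15 mm of the bay point, tin within 12 mm of the centre line, slope 45 degrees +-0.1 rad, squarely along the bay; lid on (8 mm, 0.12 rad), tea lights inside, all at rest (all of step 2 and not (z of lid in the frame of tin above 0.048 m or z of lid in the frame of tin below 0.034 m or angle between the z axis of lid and the z axis of tin, either way round above 0.12 rad) and distance between each of tealight_1, tealight_2, tealight_3 and tin below 0.078 m and value of joint flap above 0.6 rad and linear speed of each of tin, lid below 0.02 m/s and angular speed of tin below 0.2 rad/s); the robot touches nothing.
It fails at once if the lid comes off or gapes (more than 8 mm or 0.12 rad from shut) (z of lid in the frame of tin above 0.048 m or z of lid in the frame of tin below 0.034 m or angle between the z axis of lid and the z axis of tin, either way round above 0.12 rad).
It fails at once if a tea light leaves the tin (not (distance between each of tealight_1, tealight_2, tealight_3 and tin below 0.078 m)).
It fails at once if another thing on the worktop is shoved more than 30 mm or tipped (distance of any of mill, spice_jar, soap_bottle, drink_can, squat_tin, tape, tall_tin from where it was at the start of the episode above 0.03 m or angle between any of mill, spice_jar, soap_bottle, drink_can, squat_tin, tape, tall_tin's own z axis and vertical above 0.3 rad).
It also fails if it takes over 56 s, if anything falls off the work surface, if the arm or the gripper's body presses on something with over 40 N, if the wrist force passes 120 N, or if a joint passes its speed limit or range.

## Working session

There is one attempt and no reset: what is moved stays moved. The work goes in short steps, Python scripts to look and compute and a shell command to move; the robot and the scene stay as the last step left them, time stands still between calls to the robot, and variables do not carry over. Pictures are saved under pics/ and viewed, and the job is handed in when it is done.

```bash
ls; mkdir -p pics; python3 - <<'E'
from cell import monitor, vision, order, manip
import cv2
print(monitor.read_state()); print(manip.grasp_offset)
for n in("side","top"):
    c=vision.camera(n); cv2.imwrite(f"pics/{n}0.png",c["color"]); print(n,c["fx"],c["fy"],c["cx"],c["cy"],c["cam_to_world"])
E
```

```text
pics
{'clock': 0.0, 'joints': array([-1.24855418e+00,  3.00490870e-01,  1.52161541e+00, -4.76282505e-05,
        1.32072442e+00, -6.66124365e-02]), 'qd': array([ 0.00277875,  0.00035872, -0.00044337,  0.00074913, -0.00072006,
       -0.00041033]), 'effort': array([ 1.36006215e-04, -5.31807232e+01, -3.52738881e+01,  7.08444114e-02,
        2.44263920e-02, -1.16541482e-04]), 'eef_pos': array([ 208.40961915, -508.67634082,  204.86097839]), 'eef_rot': array([-3.14035429e+00, -3.63782708e-05,  3.88866374e-01]), 'wrist_force': array([-0.1405594 , -0.33864055,  0.07744944]), 'moment': array([ 0.01978194,  0.02157345, -0.04128953]), 'finger_gap': 93.83678925247645}
18.8
side 395.6871586975309 395.6871586975309 320.0932715807979 197.09477843148065 [[-9.09729596e-01  2.18223783e-01 -3.53228599e-01  9.24021680e+02]
 [ 4.14419397e-01  4.25056591e-01 -8.04725704e-01  9.15280140e+02]
 [-2.54681430e-02 -8.78467572e-01 -4.77122729e-01  6.64610953e+02]
 [ 0.00000000e+00  0.00000000e+00  0.00000000e+00  1.00000000e+00]]
top 406.4302014793071 406.4302014793071 314.53089828581966 200.27106530567684 [[-3.22845672e-01 -8.95260522e-01  3.07049295e-01  1.10435284e+02]
 [-9.46433468e-01  3.07387304e-01 -9.88773818e-02  1.50287093e+02]
 [-5.86203853e-03 -3.22523864e-01 -9.46543181e-01  1.38564050e+03]
 [ 0.00000000e+00  0.00000000e+00  0.00000000e+00  1.00000000e+00]]
```

View pics/side0.png

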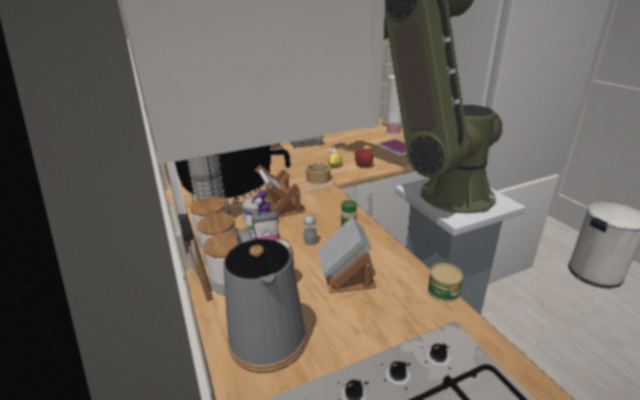

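View pics/top0.png

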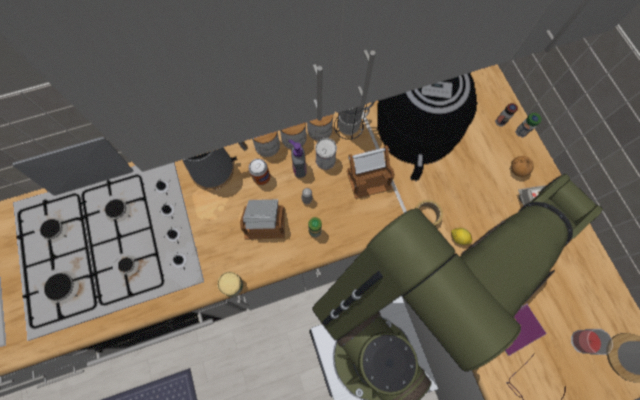

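```bash
python3 - <<'E'
import cv2
t=cv2.imread("pics/top0.png"); s=cv2.imread("pics/side0.png")
cv2.imwrite("pics/t1.png",cv2.resize(t[130:270,220:420],None,fx=4,fy=4,interpolation=cv2.INTER_CUBIC))
cv2.imwrite("pics/s1.png",cv2.resize(s[150:300,220:420],None,fx=4,fy=4,interpolation=cv2.INTER_CUBIC))
E
```

```text
(no output)
```

View pics/t1.png

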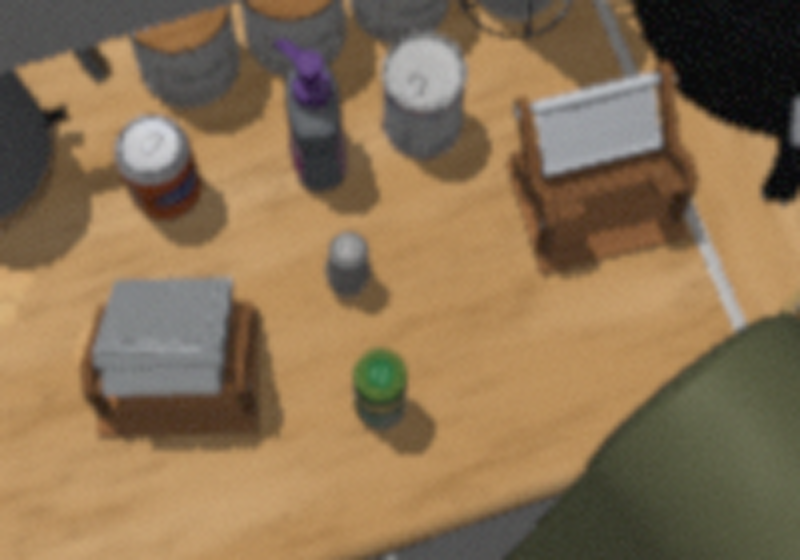

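View pics/s1.png

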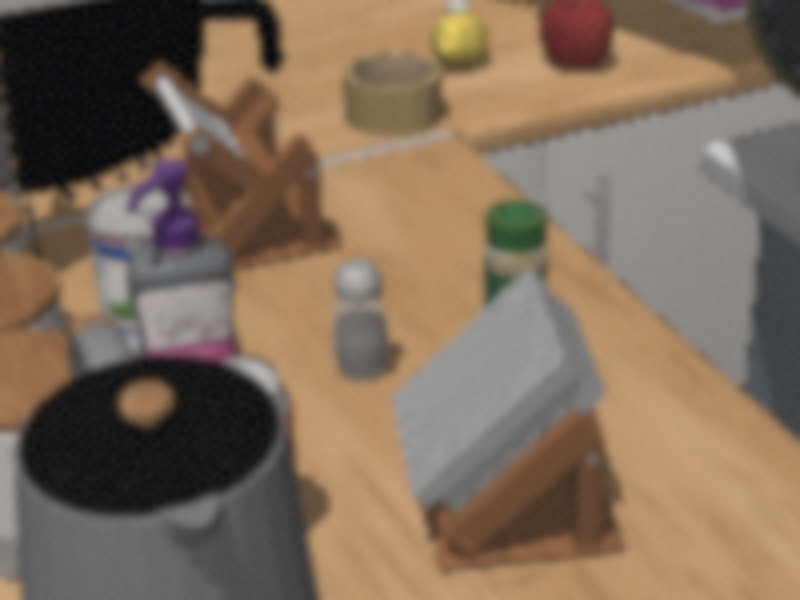

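```bash
cat > h.py <<'E'
import cv2,numpy as np
from cell import vision
def grid(img,u0,v0,u1,v1,f,name):
    z=cv2.resize(img[v0:v1,u0:u1],None,fx=f,fy=f,interpolation=cv2.INTER_CUBIC)
    for u in range(u0,u1,5):
        if u%10==0:
            cv2.line(z,((u-u0)*f+f//2,0),((u-u0)*f+f//2,6),(0,0,255),1); cv2.putText(z,str(u),((u-u0)*f-6,18),0,.4,(0,0,255),1)
    for v in range(v0,v1,5):
        if v%10==0:
            cv2.line(z,(0,(v-v0)*f+f//2),(6,(v-v0)*f+f//2),(0,0,255),1); cv2.putText(z,str(v),(8,(v-v0)*f+8),0,.4,(0,0,255),1)
    cv2.imwrite(name,z)
import pickle,os
def cams():
    if not os.path.exists('cams.pkl'):
        pickle.dump({n:{k:v for k,v in vision.camera(n).items() if k!='color'} for n in('side','top')},open('cams.pkl','wb'))
    return pickle.load(open('cams.pkl','rb'))
def ray(n,uv):
    c=cams()[n];M=np.array(c['cam_to_world'])
    d=np.array([(uv[0]-c['cx'])/c['fx'],(uv[1]-c['cy'])/c['fy'],1.]);d=M[:3,:3]@d
    return M[:3,3],d/np.linalg.norm(d)
def onz(n,uv,z=0.):
    o,d=ray(n,uv);return o+d*(z-o[2])/d[2]
def tri(us,ut):
    o1,d1=ray('side',us);o2,d2=ray('top',ut)
    A=np.stack([d1,-d2],1);t=np.linalg.lstsq(A,o2-o1,rcond=None)[0]
    p,q=o1+t[0]*d1,o2+t[1]*d2
    return (p+q)/2,np.linalg.norm(p-q)
def proj(n,P):
    c=cams()[n];M=np.linalg.inv(np.array(c['cam_to_world']));p=M[:3,:3]@np.asarray(P)+M[:3,3]
    return np.array([c['fx']*p[0]/p[2]+c['cx'],c['fy']*p[1]/p[2]+c['cy']])
E
python3 - <<'E'
from h import *
t=cv2.imread("pics/top0.png"); s=cv2.imread("pics/side0.png")
grid(t,235,190,295,245,13,"pics/t_tin.png");grid(t,340,140,400,205,9,"pics/t_gate.png")
grid(s,310,210,385,295,7,"pics/s_tin.png");grid(s,245,155,315,220,9,"pics/s_gate.png")
cams()
E
```

```text
(no output)
```

View pics/t_tin.png

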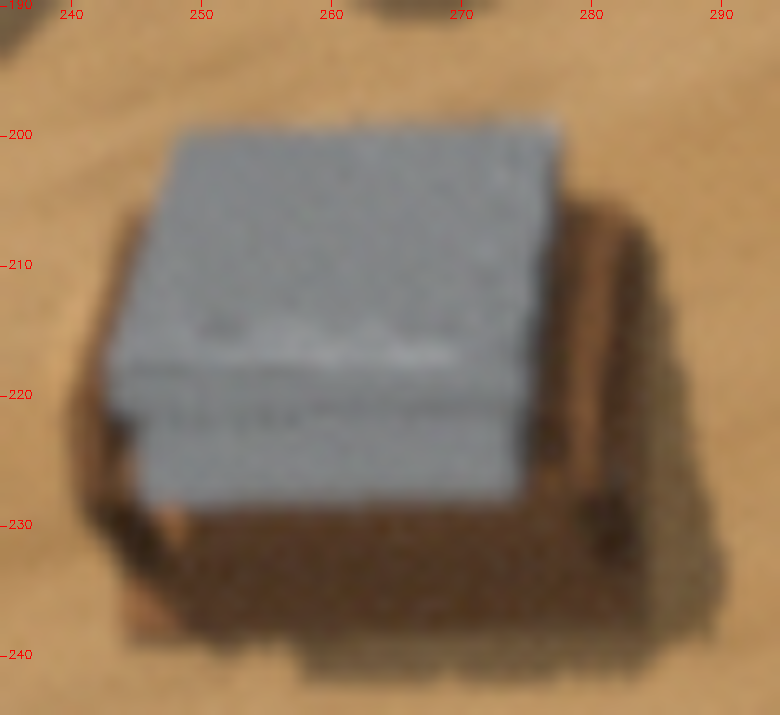

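View pics/s_tin.png

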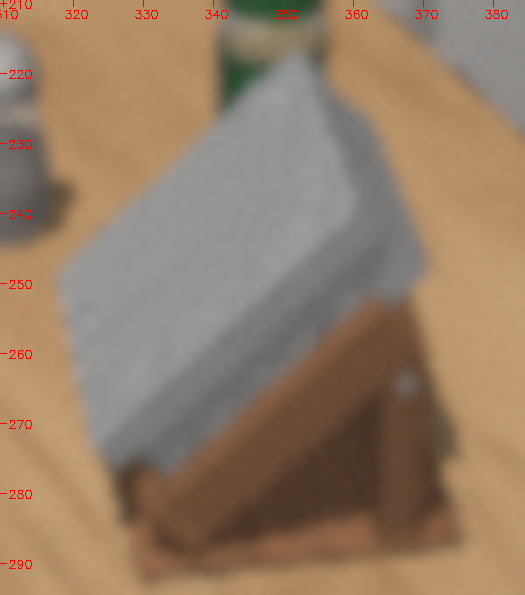

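View pics/t_gate.png

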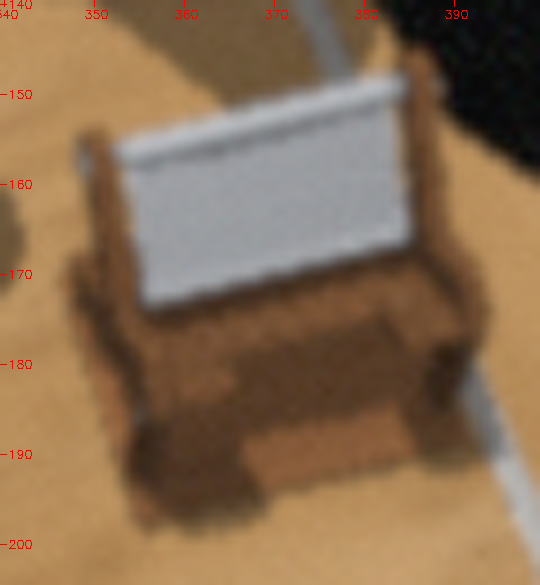

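View pics/s_gate.png

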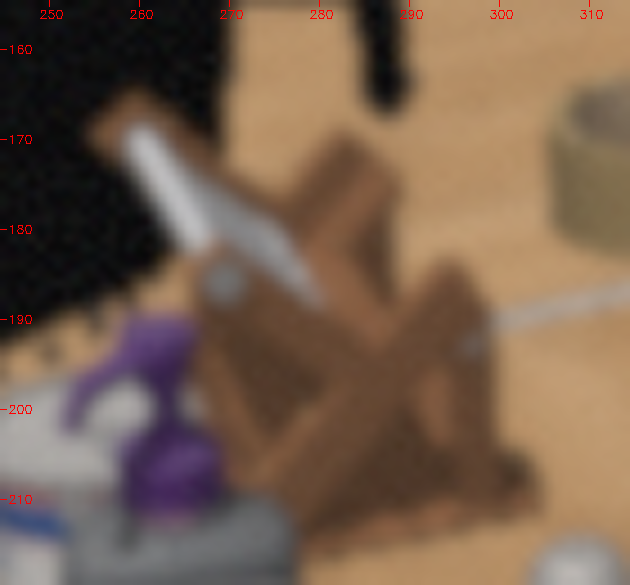

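```bash
python3 - <<'E'
from h import *
np.set_printoptions(precision=1,suppress=True)
P={}
for k,s,t in [('upL',(360.3,238.1),(243,217.1)),('upR',(352.1,216.7),(274.9,217.9)),('loL',(323.9,273.1),(248.4,199.5)),('loR',(318.1,248.9),(277.6,198.8))]:
    P[k],e=tri(s,t);print(k,P[k],e)
x=(P['loL']-P['upL']+P['loR']-P['upR'])/2;y=(P['upL']-P['upR']+P['loL']-P['loR'])/2
print(x,np.linalg.norm(x),y,np.linalg.norm(y),np.degrees(np.arctan2(x[1],x[0])),np.degrees(np.arctan2(-y[0],y[1])),np.degrees(np.arctan2(x[2],np.hypot(*x[:2]))))
print('c',sum(P.values())/4)
for k,s,t in [('rodend L',(269.2,186),(348.7,157.1)),('rodtopL',(267.3,181.7),(352.6,156.7)),('rodtopR',(259.5,169),(384.5,149.3)),('flapR',(279.5,187.8),(385.1,166.2))]:
    p,e=tri(s,t);print(k,p,e)
print('gate base',onz('top',(355,198)),onz('top',(392,190)),onz('top',(347,172)))
print('stand base',onz('top',(244.5,239)), onz('side',(331,292)),onz('side',(375,287)))
print('g side base',onz('side',(304,210)),onz('side',(279,216)))
for k,uv,z in[('spice',(316,233),0),('mill',(307,202),0),('soap',(300,176),0),('can',(327,168),0),('jarred',(261,182),0),('squat',(230,290),58),('tape',(430,215),48)]:
    print(k,onz('top',uv,z))
E
```

```text
upL [535.1 254.7 139.9] 0.12285659823731354
upR [502.1 158.  135.8] 3.5384083027831497
loL [620.1 228.4  48.8] 3.408545072191043
loR [590.8 131.   47.2] 1.824049545069263
[ 86.8 -26.7 -89.9] 127.77881354714218 [31.1 97.1  2.9] 101.96950762526816 -17.08801722829524 -17.772594850795183 -44.70401626937118
c [562.  193.   92.9]
rodend L [ 630.1 -142.2  119. ] 1.47009014624005
rodtopL [ 627.8 -155.6  125.8] 5.618656889771051
rodtopR [ 619.5 -269.6  121.4] 4.3326000769637165
flapR [ 571.8 -261.5   50. ] 25.207938396803403
gate base [ 520.7 -135.3    0. ] [ 505.9 -273.1    0. ] [ 625.3 -143.3    0. ]
stand base [504.1 283.    0. ] [609.4 247.9   0. ] [504.  279.6   0. ]
g side base [ 517.  -148.3    0. ] [ 604.5 -149.6    0. ]
spice [443.5  39.8   0. ]
mill [562.5  33.3   0. ]
soap [666.5  25.6   0. ]
can [664.4 -78.8   0. ]
jarred [690.4 168.1   0. ]
squat [341.  366.9  58. ]
tape [ 365.3 -346.7   48. ]
```

```bash
python3 - <<'E'
from h import *
np.set_printoptions(precision=1,suppress=True)
t=cv2.imread("pics/top0.png")
z=t.astype(int)
m=((z.min(2)>118)&((z.max(2)-z.min(2))<40)).astype(np.uint8);mm=np.zeros_like(m);mm[140:180,345:395]=m[140:180,345:395]
n,l,st,c=cv2.connectedComponentsWithStats(mm);i=1+np.argmax(st[1:,4]);print(st[i],c[i])
ys,xs=np.where(l==i)
# top and bottom edges per column
up=[];lo=[]
for u in range(358,383):
    v=ys[xs==u]; up.append((u,v.min()-.5));lo.append((u,v.max()+.5))
for nm,e,zz in(('up',up,120),('lo',lo,70)):
    P=np.array([onz('top',p,zz)[:2] for p in e]);a=np.polyfit(P[:,1],P[:,0],1);print(nm,'yaw',-np.degrees(np.arctan(a[0])),P[0],P[-1])
rows=[]
for v in range(156,170):
    u=xs[ys==v]; rows.append((v,u.min(),u.max()))
print(rows)
for v,a,b in rows[::3]:print(v,[onz('top',(x,v),100)[:2] for x in(a-.5,b+.5)])
P=[onz('top',p)[:2] for p in((355,198),(392,190))]
# base front edge: brown vs. counter
g=t[178:204,350:400]
cv2.imwrite('pics/gb.png',cv2.resize(g,None,fx=14,fy=14,interpolation=cv2.INTER_CUBIC))
E
```

```text
[353 148  32  25 572] [369.2 160.2]
up yaw -2.3814463213332537 [ 632.7 -177.2] [ 627.1 -263.2]
lo yaw -3.9690817735869746 [ 585.  -164.1] [ 578.9 -252. ]
[(156, np.int64(353), np.int64(383)), (157, np.int64(353), np.int64(383)), (158, np.int64(354), np.int64(383)), (159, np.int64(354), np.int64(383)), (160, np.int64(354), np.int64(384)), (161, np.int64(354), np.int64(384)), (162, np.int64(354), np.int64(384)), (163, np.int64(355), np.int64(384)), (164, np.int64(355), np.int64(384)), (165, np.int64(355), np.int64(384)), (166, np.int64(355), np.int64(384)), (167, np.int64(355), np.int64(381)), (168, np.int64(356), np.int64(377)), (169, np.int64(356), np.int64(372))]
156 [array([ 638.3, -161. ]), array([ 603.3, -262.5])]
159 [array([ 626.5, -160.2]), array([ 592.7, -258.3])]
162 [array([ 615.9, -156.2]), array([ 581.1, -257.3])]
165 [array([ 604.2, -155.5]), array([ 570.6, -253. ])]
168 [array([ 592.6, -154.8]), array([ 568. , -226.2])]
```

View pics/gb.png

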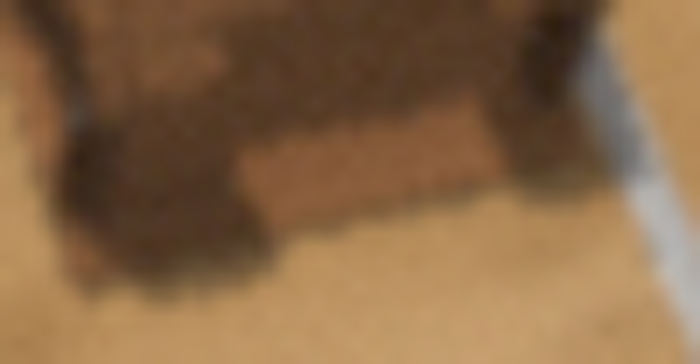

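```bash
python3 - <<'E'
from h import *
np.set_printoptions(precision=1,suppress=True)
a,b,c=[onz('top',p)[:2] for p in((355.2,198.3),(369.5,194.1),(385.2,190.6))]
print(a,b,c,np.degrees(np.arctan2(*(a-c)))*-1,np.degrees(np.arctan2(*(b-c)))*-1)
for z in(66,70,74):
    a,b=[onz('top',p,z)[:2] for p in((355.4,173.4),(385.3,166.4))];print(z,a,b,np.linalg.norm(a-b),-np.degrees(np.arctan2(*(a-b))),(a+b)/2)
for z in(112,118,122):
    a,b=[onz('top',p,z)[:2] for p in((352.6,156.7),(384.5,149.3))];print('rod',z,a,b,np.linalg.norm(a-b),-np.degrees(np.arctan2(*(a-b))),(a+b)/2)
#stand, same
for z in(62,):pass
# side: cheek near face lines; base
for uv in((331,292),(375,287),(304,210),(281,216)):print(uv,onz('side',uv)[:2])
# predict gate features
def gate(x,y,yw):
    w=np.radians(yw);R=np.array([[np.cos(w),-np.sin(w)],[np.sin(w),np.cos(w)]])
    def W(X,Y,Z):return np.r_[R@[X,Y]+[x,y],Z]
    s=2**-.5
    def B(d,Y,h): # d downhill of bay, h off board
        return W(-3+s*(d+h),Y,62.5+s*(h-d))
    return W,B
W,B=gate(570.5,-210,-5)
for nm,P in dict(flL=B(6.5,53,17),flR=B(6.5,-53,17),rodL=B(6.5,53,80),rodR=B(6.5,-53,80),rodendL=B(6.5,70,80),baseUL=W(-57.5,70,0),baseUR=W(-57.5,-70,0),baseDL=W(57.5,70,0),chL=B(-40.5,70,18),uprL=B(6.5,70,90)).items():print(nm,P,proj('top',P),proj('side',P))
E
```

```text
[ 519.4 -135.6] [ 517.7 -190.2] [ 511.8 -248.9] -3.865903630411873 -5.751221628226629
66 [ 586.2 -155.3] [ 576.9 -264.4] 109.4814547192894 -4.869995801880174 [ 581.5 -209.8]
70 [ 584.8 -154.3] [ 575.5 -263.1] 109.14960235475942 -4.86999580188011 [ 580.1 -208.7]
74 [ 583.3 -153.4] [ 574.1 -261.8] 108.81774999022963 -4.869995801880158 [ 578.7 -207.6]
rod 112 [ 630.7 -157.4] [ 621.2 -271.4] 114.39676280279713 -4.807518080349687 [ 626.  -214.4]
rod 118 [ 628.3 -156. ] [ 618.8 -269.5] 113.85785046524725 -4.807518080349677 [ 623.5 -212.7]
rod 122 [ 626.7 -155. ] [ 617.2 -268.1] 113.49857557354728 -4.807518080349692 [ 621.9 -211.6]
(331, 292) [609.4 247.9]
(375, 287) [504.  279.6]
(304, 210) [ 517.  -148.3]
(281, 216) [ 598.6 -146.6]
flL [ 588.7 -158.4   69.9] [356.1 172.1] [281.1 194.9]
flR [ 579.4 -264.    69.9] [385.1 165.4] [273.3 181.3]
rodL [ 633.1 -162.3  114.5] [353.7 155.4] [266.2 184.8]
rodR [ 623.8 -267.9  114.5] [383.4 148.6] [259.2 171.6]
rodendL [ 634.5 -145.3  114.5] [349.  156.5] [267.4 187.1]
baseUL [ 519.3 -135.3    0. ] [355.1 198.3] [304.9 211.9]
baseUR [ 507.1 -274.7    0. ] [392.3 189.6] [293.1 193.5]
baseDL [ 633.9 -145.3    0. ] [346.7 169.8] [270.8 218.8]
chL [ 557.8 -138.6  103.9] [354.8 177.9] [291.7 185.9]
uprL [ 641.6 -146.   121.5] [348.6 153.8] [265.  185.5]
```

```bash
cat > log.py <<'E'
import json,sys
from cell import monitor
s=monitor.read_state()
open('log.jsonl','a').write(json.dumps({k:(v.tolist() if hasattr(v,'tolist') else v) for k,v in s.items()})+'\n')
E
python3 log.py; python3 -m jog '[[1,-1,-4,-0.1,0,0,100],[1,-1,-4,-0.1,0,0,100],[1,-1,-4,-0.1,0,0,100],[1,-1,-4,-0.1,0,0,100]]'; python3 log.py; python3 -m jog '[[3,0,-1,-0.1,0.1,0,100],[3,0,-1,-0.1,0.1,0,100],[3,0,-1,-0.1,0.1,0,100],[3,0,-1,-0.1,0.1,0,100]]'; python3 log.py; cat log.jsonl | python3 -c "
import json,sys
for l in sys.stdin:
  d=json.loads(l);print(d['clock'],[round(x,3) for x in d['joints']],[round(x,1) for x in d['eef_pos']],[round(x,3) for x in d['eef_rot']])"
```

```text
clock: 0.6
eef_pos: [221.6, -434.7, 358.4]
eef_rot: [2.737, -0.0, 0.389]
wrist_force: [0.6, -0.5, 0.9]
finger_gap: 93.8
clock: 1.0
eef_pos: [314.7, -365.1, 406.4]
eef_rot: [2.292, -0.327, 0.625]
wrist_force: [1.6, 0.9, -0.2]
finger_gap: 93.8
0.2 [-1.249, 0.3, 1.521, 0.0, 1.321, -0.067] [208.4, -508.8, 205.1] [-3.141, -0.0, 0.389]
0.6 [-1.172, -0.161, 1.714, -0.004, 1.184, 0.01] [221.6, -434.7, 358.4] [2.737, -0.0, 0.389]
1.0 [-1.135, -0.421, 1.973, 0.501, 0.814, -0.239] [314.7, -365.1, 406.4] [2.292, -0.327, 0.625]
```

```bash
cat > kin.py <<'E'
import numpy as np,json
from scipy.spatial.transform import Rotation as Ro
from scipy.optimize import least_squares
def Rt(ax,a):return Ro.from_euler(ax,a).as_matrix()
def fk(q,p):
    a1,lat,d1,L2,e,L3,L6=p
    A=Rt('z',q[0]);pos=A@[a1,lat,d1];A=A@Rt('y',q[1]);pos=pos+A@[0,0,L2];A=A@Rt('y',q[2]);pos=pos+A@[e,0,L3]
    A=A@Rt('z',q[3])@Rt('y',q[4]);pos=pos+A@[0,0,L6];A=A@Rt('z',q[5]+np.pi/2);return pos,A
def load():return [json.loads(l) for l in open('log.jsonl')]
def fit():
    D=load()
    def f(p):return np.concatenate([fk(d['joints'],p)[0]-d['eef_pos'] for d in D]+[1e-2*(p-p0)])
    p0=np.array([0,36,300,450,0,450,280.])
    r=least_squares(f,p0);return r.x,f(r.x)[:-7]
if __name__=='__main__':
    p,e=fit();print(p.round(1),e.round(1))
    for d in load():
        R=fk(d['joints'],p)[1];print(np.degrees((Ro.from_matrix(R).inv()*Ro.from_euler('xyz',d['eef_rot'])).magnitude()))
E
python3 kin.py
```

```text
[  0.   36.6 221.4 424.4  41.2 447.5 270.7] [-0.  0.  0.  0. -0.  0.  0.  0.  0.]
3.6361671564657004e-14
2.7351498933748567e-14
3.499513599631283e-14
```

```bash
cat > ik.py <<'E'
from kin import *
P,_=fit()
lo=np.array([-3.03,-.79,.23,-1.04,0,-2.55]);hi=np.array([3.03,2.21,2.52,4.18,3.07,2.55])
rng=np.random.default_rng(0)
def ik(pos,R,seeds=40,q0=None):
    out=[]
    def f(q):
        p,A=fk(q,P);return np.r_[(p-pos)/300,Ro.from_matrix(A.T@R).as_rotvec()]
    S=[q0] if q0 is not None else [rng.uniform(lo,hi) for _ in range(seeds)]
    for s in S:
        r=least_squares(f,np.clip(s,lo+1e-3,hi-1e-3),bounds=(lo,hi))
        if r.cost<1e-8 and not any(np.abs(r.x-o).max()<.02 for o in out):out.append(r.x)
    return out
def rot(yaw,side,pitch=45):
    # tool z downhill (pitch below horizontal), tool y = side*normal
    y=np.radians(yaw);p=np.radians(pitch);z=np.array([np.cos(y)*np.cos(p),np.sin(y)*np.cos(p),-np.sin(p)]);n=np.array([np.cos(y)*np.sin(p),np.sin(y)*np.sin(p),np.cos(p)])
    Y=side*n;return np.stack([np.cross(Y,z),Y,z],1)
if __name__=='__main__':
    np.set_printoptions(precision=2,suppress=True)
    for nm,pos,yaw in(('grasp',[531,202.6,94.4],-17.4),('lift',[450,230,300],-17.4),('gate',[563,-208.4,95],-4.85),('gate_pre',[463,-200,195],-4.85),('mid',[400,-100,350],-5),('gA',[400,0,350],-5)):
        for sd in(1,-1):
            print(nm,sd,[q for q in ik(np.array(pos),rot(yaw,sd))])
E
python3 ik.py
```

```text
grasp 1 []
grasp -1 []
lift 1 [array([ 0.73, -0.08,  1.9 , -0.8 ,  1.01,  1.37])]
lift -1 [array([ 0.73, -0.08,  1.9 , -0.8 ,  1.01, -1.78])]
gate 1 [array([-0.56,  0.3 ,  2.04,  1.35,  0.34, -1.69])]
gate -1 [array([-0.56,  0.3 ,  2.04,  1.35,  0.34,  1.45])]
gate_pre 1 [array([-0.71, -0.1 ,  2.19,  0.89,  0.56, -1.28])]
gate_pre -1 [array([-0.71, -0.1 ,  2.19,  0.89,  0.56,  1.86])]
mid 1 [array([-0.54, -0.56,  2.13,  0.41,  0.89, -0.6 ])]
mid -1 [array([-0.54, -0.56,  2.13,  0.41,  0.89,  2.54])]
gA 1 [array([-0.1 , -0.61,  2.15,  0.01,  0.81, -0.01])]
gA -1 []
```

```bash
cat > scan.py <<'E'
from ik import *
np.set_printoptions(precision=2,suppress=True)
def stand(yaw):
    y=np.radians(yaw);s=2**-.5;x=np.array([np.cos(y)*s,np.sin(y)*s,-s]);n=np.array([np.cos(y)*s,np.sin(y)*s,s]);return x,np.cross(n,x),n
def pose(bay,yaw,along,lat,phi,side):
    # along: TCP from lid upper end; home position, phi deg about n; mid thickness
    x,y,n=stand(yaw);c=np.array(bay)+21.5*n-64.5*x
    f=np.radians(phi);z=np.cos(f)*x+np.sin(f)*y
    Y=side*n;return c+along*x+lat*y,np.stack([np.cross(Y,z),Y,z],1)
A=([533,202,62.5],-17.4);G=([565.3,-208.6,62.5],-4.85)
if __name__=='__main__':
  for phi in(0,5,10,15,20,25):
    for sd in(1,-1):
        p,R=pose(*A,38,0,phi,sd);x=stand(A[1])[0]
        print(phi,sd,'grasp',*ik(p,R,20),'pre',*ik(p-80*R[:,2],R,20))
        p,R=pose(*G,38,0,-phi,-sd)
        print('    gate',*ik(p,R,20),'pre',*ik(p-120*stand(G[1])[0],R,20))
E
python3 scan.py
```

```text
0 1 grasp pre
    gate [-0.57  0.29  2.04  1.35  0.34  1.46] pre [-0.68 -0.04  2.17  0.94  0.51  1.82]
0 -1 grasp pre
    gate [-0.57  0.29  2.04  1.35  0.34 -1.69] pre [-0.68 -0.04  2.17  0.94  0.51 -1.32]
5 1 grasp pre
    gate [-0.51  0.28  2.06  1.43  0.22  1.41] pre [-0.62 -0.07  2.2   0.85  0.39  1.95]
5 -1 grasp pre
    gate [-0.51  0.28  2.06  1.43  0.22 -1.73] pre [-0.62 -0.07  2.2   0.85  0.39 -1.2 ]
10 1 grasp pre
    gate [-0.46  0.27  2.08  1.66  0.09  1.22] pre [-0.55 -0.08  2.22  0.64  0.27  2.19]
10 -1 grasp pre
    gate [-0.46  0.27  2.08  1.66  0.09 -1.92] pre [-0.55 -0.08  2.22  0.64  0.27 -0.96]
15 1 grasp pre
    gate [-0.4   0.28  2.09  3.82  0.05 -0.9 ] pre
15 -1 grasp pre
    gate [-0.4   0.28  2.09  3.82  0.05  2.24] pre [-0.48 -0.08  2.23  0.15  0.18 -0.43]
20 1 grasp pre
    gate pre
20 -1 grasp [ 0.37  0.23  2.17  4.16  0.18 -0.55] pre
    gate pre [-0.41 -0.07  2.23 -0.67  0.18  0.43]
25 1 grasp pre
    gate pre
25 -1 grasp [0.31 0.23 2.2  3.31 0.16 0.26] pre
    gate pre
```

```bash
cat > scan2.py <<'E'
from scan import *
for phi in(-50,-40,-30,-20,-10,20,22,24,26,28,30,33,36,40,45):
    for sd in(1,-1):
        o=[]
        p,R=pose(*A,38,0,phi,sd)
        o+=['A']+ik(p,R,25)+['Apre']+ik(p-80*R[:,2],R,25)+['Alift']+ik(p+[-30,0,60],R,25)
        p,R=pose(*G,38,0,-phi,-sd)
        o+=['G']+ik(p,R,25)+['Gpre']+ik(p-120*stand(G[1])[0],R,25)
        if len(o)>6: print(phi,sd,*o)
E
python3 scan2.py
```

```text
-50 1 A [ 0.69  0.81  1.39 -0.93  1.62  1.67] Apre [ 0.78  0.82  1.26 -0.88  1.76  1.63] Alift [ 0.72  0.68  1.46 -0.91  1.68  1.64] G [-0.83  0.7   1.59  1.08  1.41  1.5 ] Gpre [-0.94  0.45  1.76  1.01  1.52  1.52]
-50 -1 A [ 0.69  0.81  1.39 -0.93  1.62 -1.47] Apre [ 0.78  0.82  1.26 -0.88  1.76 -1.51] Alift [ 0.72  0.68  1.46 -0.91  1.68 -1.51] G [-0.83  0.7   1.59  1.08  1.41 -1.65] Gpre [-0.94  0.45  1.76  1.01  1.52 -1.62]
-40 1 A [ 0.69  0.7   1.52 -0.95  1.44  1.69] Apre [ 0.79  0.68  1.43 -0.89  1.57  1.66] Alift [ 0.72  0.57  1.58 -0.92  1.51  1.65] G [-0.81  0.6   1.71  1.11  1.22  1.49] Gpre [-0.93  0.34  1.86  1.02  1.35  1.54]
-40 -1 A [ 0.69  0.7   1.52 -0.95  1.44 -1.45] Apre [ 0.79  0.68  1.43 -0.89  1.57 -1.48] Alift [ 0.72  0.57  1.58 -0.92  1.51 -1.5 ] G [-0.81  0.6   1.71  1.11  1.22 -1.65] Gpre [-0.93  0.34  1.86  1.02  1.35 -1.6 ]
-30 1 A [ 0.68  0.59  1.65 -0.98  1.24  1.72] Apre [ 0.79  0.54  1.6  -0.91  1.38  1.68] Alift [ 0.72  0.46  1.69 -0.94  1.32  1.65] G [-0.78  0.5   1.81  1.15  1.02  1.48] Gpre [-0.9   0.22  1.95  1.03  1.17  1.57]
-30 -1 A [ 0.68  0
[... 2184 characters left out ...]
[ 0.2   0.04  2.28  2.    0.27 -1.66] G Gpre
36 -1 A [0.18 0.26 2.23 2.39 0.38 1.06] Apre [ 0.11 -0.    2.37  2.    0.35  1.42] Alift [0.2  0.04 2.28 2.   0.27 1.48] G Gpre
40 1 A [ 0.13  0.28  2.24  2.27  0.48 -2.01] Apre [ 0.03  0.03  2.38  1.95  0.48 -1.73] Alift [ 0.14  0.06  2.29  1.97  0.39 -1.67] G Gpre
40 -1 A [0.13 0.28 2.24 2.27 0.48 1.14] Apre [0.03 0.03 2.38 1.95 0.48 1.41] Alift [0.14 0.06 2.29 1.97 0.39 1.47] G Gpre
45 1 A [ 0.07  0.31  2.24  2.16  0.61 -1.96] Apre [-0.06  0.08  2.37  1.9   0.64 -1.76] Alift [ 0.08  0.09  2.29  1.94  0.53 -1.69] G Gpre
45 -1 A [0.07 0.31 2.24 2.16 0.61 1.18] Apre [-0.06  0.08  2.37  1.9   0.64  1.38] Alift [0.08 0.09 2.29 1.94 0.53 1.45] G Gpre
```

```bash
cat > plan.py <<'E'
from scan import *
from cell import monitor
def cur():
    s=monitor.read_state();return np.array(s['eef_pos']),Ro.from_euler('xyz',s['eef_rot']).as_matrix(),np.array(s['joints'])
def rows(p0,R0,p1,R1,N=None,maxw=.1,maxt=3.,q0=None,verbose=True,dec=2):
    w=Ro.from_matrix(R0.T@R1).as_rotvec()
    if N is None:N=int(np.ceil(max(np.abs(w).max()/maxw,np.linalg.norm(p1-p0)/10/maxt,1)))
    w=np.round(w/N,3);M=sum(R0@Ro.from_rotvec(k*w).as_matrix() for k in range(N))
    t=np.round(np.linalg.solve(M,p1-p0)/10,dec)
    p,R,q=p0.copy(),R0.copy(),q0;mj=[]
    for k in range(N):
        p=p+R@t*10;R=R@Ro.from_rotvec(w).as_matrix()
        if q is not None:
            r=ik(p,R,q0=q)
            if not r:print('  no IK at',k,p.round());break
            mj.append(np.abs(r[0]-q).max()/.1);q=r[0]
            if k%max(1,N//5)==0 and verbose:print('   ',k,p.round(),'z',R[:,2].round(2),'q',q.round(2))
    print(N,'x',[*t.tolist(),*w.tolist()],'end',p.round(1),'err',np.linalg.norm(p-p1).round(1),'maxjv',max(mj,default=0),'q',None if q is None else q.round(2))
    return p,R,q
E
cat > p1.py <<'E'
from plan import *
p,R,q=cur();print(q.round(2),p.round(1))
G=pose(*A,38,-6,-24,-1)
pre=(G[0]-90*G[1][:,2],G[1])
via=(np.array([330,0,440.]),fk([.1,-.45,1.95,-.3,1.2,-.9],P)[1])
print(fk([.1,-.45,1.95,-.3,1.2,-.9],P)[0])
via=fk([.1,-.45,1.95,-.3,1.2,-.9],P)
v2=fk([.75,-.1,1.8,-.85,1.3,-1.45],P);print(v2[0])
p,R,q=rows(p,R,*via,q0=q)
p,R,q=rows(p,R,pre[0]+[0,0,60],pre[1],q0=q)
p,R,q=rows(p,R,*pre,q0=q)
p,R,q=rows(p,R,*G,q0=q)
E
python3 p1.py
```

```text
[-1.13 -0.42  1.97  0.5   0.81 -0.24] [ 314.7 -365.1  406.4]
[381.52   0.13 360.58]
[434.76 187.24 365.08]
    0 [ 331. -355.  416.] z [ 0.62 -0.47 -0.63] q [-1.08 -0.41  1.95  0.46  0.83 -0.27]
    4 [ 388. -297.  441.] z [ 0.64 -0.39 -0.66] q [-0.86 -0.39  1.86  0.3   0.88 -0.39]
    8 [ 428. -222.  444.] z [ 0.63 -0.31 -0.71] q [-0.61 -0.39  1.82  0.13  0.94 -0.51]
    12 [ 441. -139.  429.] z [ 0.59 -0.26 -0.77] q [-0.37 -0.39  1.82 -0.04  1.01 -0.62]
    16 [425. -62. 399.] z [ 0.53 -0.23 -0.82] q [-0.13 -0.41  1.87 -0.18  1.1  -0.75]
    20 [381.   0. 361.] z [ 0.45 -0.23 -0.86] q [ 0.1  -0.45  1.95 -0.3   1.2  -0.89]
21 x [2.12, 0.26, -0.11, 0.014, 0.017, -0.098] end [380.9   0.5 360.9] err 0.8 maxjv 0.6191809614650146 q [ 0.1  -0.45  1.95 -0.3   1.2  -0.89]
    0 [397.  13. 363.] z [ 0.44 -0.26 -0.86] q [ 0.16 -0.39  1.91 -0.35  1.22 -0.91]
    3 [441.  55. 361.] z [ 0.41 -0.33 -0.85] q [ 0.31 -0.21  1.79 -0.48  1.28 -1.01]
    6 [473. 105. 345.] z [ 0.39 -0.41 -0.82] q [ 0.45 -0.04  1.7  -0.59  1.33 -1.13]
    9 [493. 156. 317.] z [ 0.4  -0.48 -0.78] q [ 0.56  0.1   1.64 -0.
[... 504 characters left out ...]
 2 [483. 250. 155.] z [ 0.49 -0.58 -0.65] q [ 0.79  0.44  1.7  -0.92  1.28 -1.45]
3 x [-0.56, 1.41, 1.3, -0.0, -0.002, 0.001] end [483.2 249.7 154.7] err 0.1 maxjv 0.35253638371794516 q [ 0.79  0.44  1.7  -0.92  1.28 -1.45]
    0 [494. 237. 140.] z [ 0.49 -0.58 -0.65] q [ 0.76  0.46  1.72 -0.94  1.24 -1.44]
    1 [506. 224. 126.] z [ 0.49 -0.58 -0.65] q [ 0.73  0.48  1.73 -0.96  1.2  -1.43]
    2 [517. 210. 111.] z [ 0.49 -0.58 -0.65] q [ 0.7   0.5   1.74 -0.99  1.16 -1.42]
    3 [528. 197.  97.] z [ 0.49 -0.58 -0.65] q [ 0.66  0.52  1.74 -1.01  1.12 -1.41]
4 x [-0.0, 0.0, 2.25, -0.0, -0.0, -0.0] end [527.8 197.3  96.6] err 0.2 maxjv 0.4075040922565365 q [ 0.66  0.52  1.74 -1.01  1.12 -1.41]
```

```bash
python3 -m jog '[[2.12,0.26,-0.11,0.014,0.017,-0.098,75],[2.12,0.26,-0.11,0.014,0.017,-0.098,75],[2.12,0.26,-0.11,0.014,0.017,-0.098,75],[2.12,0.26,-0.11,0.014,0.017,-0.098,75],[2.12,0.26,-0.11,0.014,0.017,-0.098,75],[2.12,0.26,-0.11,0.014,0.017,-0.098,75],[2.12,0.26,-0.11,0.014,0.017,-0.098,75],[2.12,0.26,-0.11,0.014,0.017,-0.098,75]]' && python3 -m jog '[[2.12,0.26,-0.11,0.014,0.017,-0.098,75],[2.12,0.26,-0.11,0.014,0.017,-0.098,75],[2.12,0.26,-0.11,0.014,0.017,-0.098,75],[2.12,0.26,-0.11,0.014,0.017,-0.098,75],[2.12,0.26,-0.11,0.014,0.017,-0.098,75],[2.12,0.26,-0.11,0.014,0.017,-0.098,75],[2.12,0.26,-0.11,0.014,0.017,-0.098,75],[2.12,0.26,-0.11,0.014,0.017,-0.098,75]]' && python3 -m jog '[[2.12,0.26,-0.11,0.014,0.017,-0.098,75],[2.12,0.26,-0.11,0.014,0.017,-0.098,75],[2.12,0.26,-0.11,0.014,0.017,-0.098,75],[2.12,0.26,-0.11,0.014,0.017,-0.098,75],[2.12,0.26,-0.11,0.014,0.017,-0.098,75],[0,0,0,0,0,0,75]]'; python3 log.py; python3 kin.py
cat > p2.py <<'E'
from plan import *
p,R,q=cur();print(q.round(2),p.round(1))
G=pose(*A,38,-6,-24,-1)
pre=(G[0]-90*G[1][:,2],G[1])
p,R,q=rows(p,R,pre[0]+[0,0,40],pre[1],q0=q)
E
python3 p2.py
```

```text
clock: 1.8
eef_pos: [420.2, -242.1, 444.3]
eef_rot: [2.364, 0.169, 1.26]
wrist_force: [-0.0, -0.1, -0.2]
finger_gap: 70.2
clock: 2.6
eef_pos: [431.3, -80.0, 406.3]
eef_rot: [2.753, 0.505, 2.031]
wrist_force: [-0.2, -0.5, -0.2]
finger_gap: 70.2
clock: 3.2
eef_pos: [379.6, 0.8, 360.0]
eef_rot: [3.111, 0.524, 2.603]
wrist_force: [0.4, -0.1, -0.0]
finger_gap: 70.3
[ -0.   36.6 221.4 424.3  41.2 447.5 270.7] [-0.  0.  0.  0. -0.  0.  0.  0.  0.  0. -0. -0.]
3.6361671564657004e-14
2.7351498933748567e-14
3.499513599631283e-14
2.5152348966884044e-14
[ 0.1  -0.45  1.95 -0.3   1.21 -0.89] [379.6   0.8 360. ]
    0 [396.  13. 361.] z [ 0.43 -0.25 -0.87] q [ 0.16 -0.39  1.91 -0.35  1.22 -0.92]
    3 [441.  57. 356.] z [ 0.4  -0.33 -0.85] q [ 0.32 -0.2   1.8  -0.48  1.27 -1.01]
    6 [474. 107. 337.] z [ 0.4  -0.41 -0.82] q [ 0.45 -0.04  1.71 -0.6   1.31 -1.12]
    9 [493. 158. 305.] z [ 0.41 -0.48 -0.78] q [ 0.57  0.11  1.66 -0.7   1.33 -1.25]
    12 [498. 204. 263.] z [ 0.44 -0.54 -0.72] q [ 0.67  0.24  1.64 -0.79  1.34 -1.37]
    15 [489. 240. 213.] z [ 0.48 -0.57 -0.66] q [ 0.77  0.35  1.66 -0.88  1.33 -1.49]
17 x [-0.75, 1.92, 0.37, 0.028, 0.0, -0.099] end [483.4 249.4 195.2] err 0.7 maxjv 0.649275420002498 q [ 0.79  0.38  1.68 -0.91  1.32 -1.52]
```

```bash
python3 -m jog '[[-0.75,1.92,0.37,0.028,0,-0.099,75],[-0.75,1.92,0.37,0.028,0,-0.099,75],[-0.75,1.92,0.37,0.028,0,-0.099,75],[-0.75,1.92,0.37,0.028,0,-0.099,75],[-0.75,1.92,0.37,0.028,0,-0.099,75],[-0.75,1.92,0.37,0.028,0,-0.099,75],[-0.75,1.92,0.37,0.028,0,-0.099,75],[-0.75,1.92,0.37,0.028,0,-0.099,75]]' && python3 -m jog '[[-0.75,1.92,0.37,0.028,0,-0.099,75],[-0.75,1.92,0.37,0.028,0,-0.099,75],[-0.75,1.92,0.37,0.028,0,-0.099,75],[-0.75,1.92,0.37,0.028,0,-0.099,75],[-0.75,1.92,0.37,0.028,0,-0.099,75],[-0.75,1.92,0.37,0.028,0,-0.099,75],[-0.75,1.92,0.37,0.028,0,-0.099,75],[-0.75,1.92,0.37,0.028,0,-0.099,75]]' && python3 -m jog '[[-0.75,1.92,0.37,0.028,0,-0.099,75],[0,0,0,0,0,0,75]]'
cat > p3.py <<'E'
from plan import *
p,R,q=cur();print(q.round(2),p.round(1))
G=pose(*A,38,-6,-24,-1)
pre=(G[0]-85*G[1][:,2],G[1])
rows(p,R,*pre,q0=q)
from h import *
for n in('side','top'):
    c=vision.camera(n)['color'];cv2.imwrite(f'pics/{n}1.png',c)
    z=np.array([310,150,450,300]) if n=='side' else np.array([190,160,330,290])
    grid(c,*z,5,f'pics/{n}1z.png')
E
python3 p3.py
```

```text
clock: 4.0
eef_pos: [484.1, 122.9, 328.3]
eef_rot: [-2.58, 0.304, -2.847]
wrist_force: [0.3, 0.2, 0.3]
finger_gap: 70.3
clock: 4.8
eef_pos: [491.7, 238.9, 213.2]
eef_rot: [-2.317, -0.217, -2.246]
wrist_force: [0.9, -0.8, 0.2]
finger_gap: 70.4
clock: 5.0
eef_pos: [484.8, 248.1, 193.5]
eef_rot: [-2.307, -0.294, -2.176]
wrist_force: [0.5, 0.3, 0.6]
finger_gap: 70.8
[ 0.79  0.38  1.68 -0.91  1.32 -1.52] [484.8 248.1 193.5]
    0 [485. 247. 172.] z [ 0.5  -0.58 -0.64] q [ 0.79  0.41  1.69 -0.92  1.29 -1.49]
    1 [486. 247. 151.] z [ 0.49 -0.58 -0.65] q [ 0.79  0.44  1.7  -0.92  1.27 -1.45]
2 x [-0.58, 1.45, 1.42, -0.002, 0.001, 0.002] end [485.7 246.7 151.3] err 0.1 maxjv 0.35926689452709715 q [ 0.79  0.44  1.7  -0.92  1.27 -1.45]
```

View pics/side1z.png

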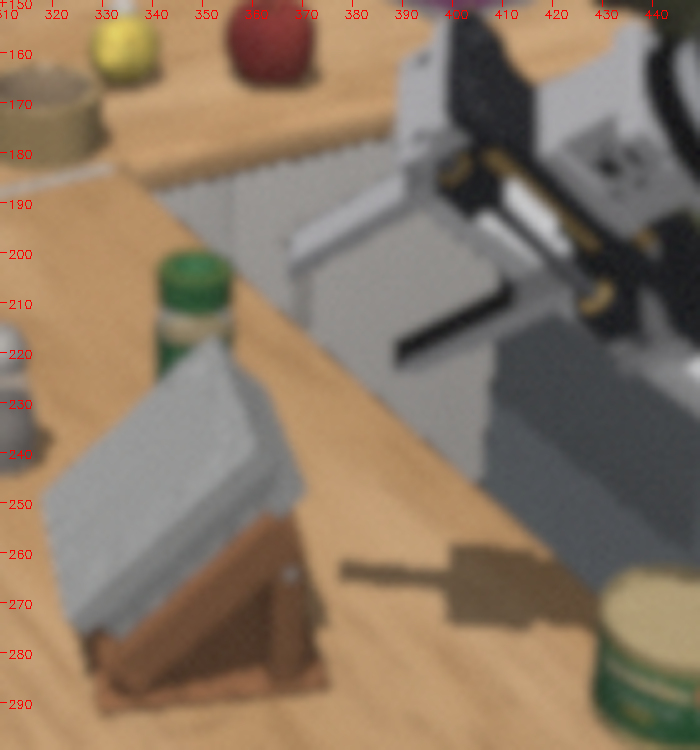

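View pics/top1z.png

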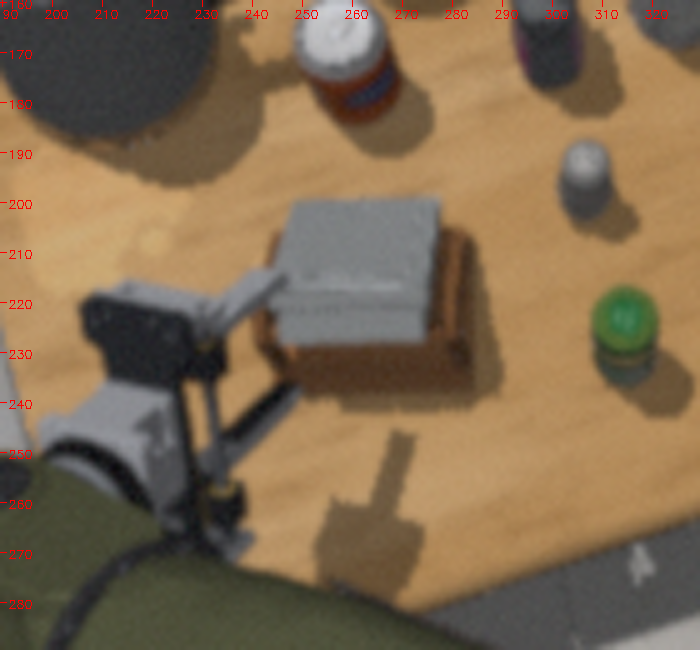

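```bash
python3 - <<'E'
from plan import *
from h import *
p,R,q=cur()
for s in(-41,41):
    P_=p+R[:,1]*s;print(s,P_.round(1),proj('side',P_).round(1),proj('top',P_).round(1))
u,e1=tri((369.3,201.5),(246.5,215));l,e2=tri((389.8,221),(249.3,238.5));print(u,e1,l,e2,(u+l)/2,p)
E
```

```text
-41 [513.4 239.1 225.7] [366.1 200.9] [245.  213.9]
41 [458.5 256.5 167.3] [389.4 220.6] [247.6 237.4]
[507.32 237.83 222.78] 5.637529179418715 [454.58 252.9  162.95] 0.11827959485138449 [480.95 245.37 192.87] [485.95 247.84 196.5 ]
```

```bash
python3 -m jog '[[-0.58,1.45,1.42,-0.002,0.001,0.002,75],[-0.58,1.45,1.42,-0.002,0.001,0.002,75],[0,0,0,0,0,0,75]]'
cat > p4.py <<'E'
from plan import *
p,R,q=cur();print(q.round(2),p.round(1))
from h import *
im={n:vision.camera(n)['color'] for n in('side','top')}
for n in im:
    c=im[n];cv2.imwrite(f'pics/{n}2.png',c)
    z=np.array([330,180,410,260]) if n=='side' else np.array([225,190,295,255])
    grid(c,*z,8,f'pics/{n}2z.png')
p,R,q=cur();print(q.round(2),p.round(1))
for s in(-35,35):
    P_=p+R[:,1]*s;print(s,P_.round(1),proj('side',P_).round(1),proj('top',P_).round(1))
E
python3 p4.py
```

```text
clock: 5.4
eef_pos: [486.7, 245.7, 153.2]
eef_rot: [-2.309, -0.287, -2.185]
wrist_force: [0.1, -0.7, 0.0]
finger_gap: 70.3
[ 0.78  0.44  1.7  -0.92  1.27 -1.45] [486.7 245.7 153.2]
[ 0.78  0.44  1.7  -0.92  1.27 -1.45] [487.1 246.6 155.4]
-35 [510.6 239.  180.3] [366.6 217.6] [247.8 219. ]
35 [463.7 254.1 130.6] [386.1 233.6] [249.8 238.3]
```

View pics/side2z.png

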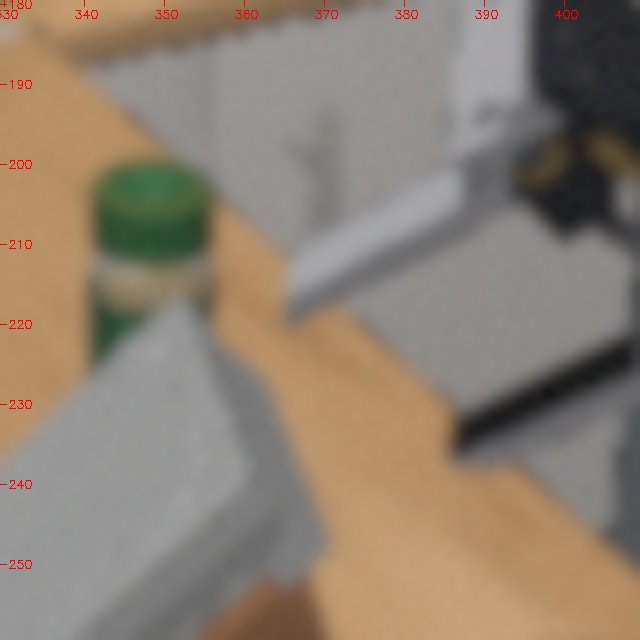

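View pics/top2z.png

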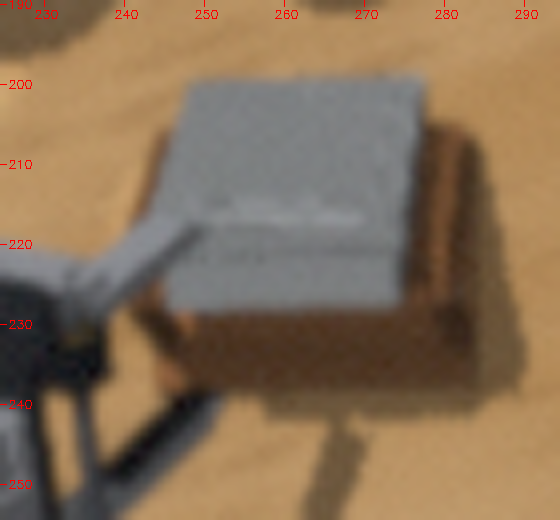

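```bash
for i in 1 2 3; do python3 -m jog '[[0,0,0,0,0,0,75]]' | sed -n 2p; done; cat > p5.py <<'E'
from plan import *
p,R,q=cur();print(q.round(2),p.round(1))
G=pose(*A,38,-6,-24,-1)
rows(p,R,*G,q0=q)
E
python3 p5.py
```

```text
eef_pos: [487.0, 247.0, 155.7]
eef_pos: [486.8, 247.0, 155.2]
eef_pos: [486.6, 247.0, 154.8]
[ 0.79  0.44  1.7  -0.92  1.27 -1.45] [486.6 247.  154.8]
    0 [500. 230. 135.] z [ 0.5  -0.58 -0.65] q [ 0.75  0.46  1.72 -0.95  1.22 -1.44]
    1 [514. 214. 116.] z [ 0.49 -0.58 -0.65] q [ 0.7   0.49  1.73 -0.98  1.17 -1.43]
    2 [528. 197.  96.] z [ 0.49 -0.58 -0.65] q [ 0.66  0.52  1.74 -1.01  1.12 -1.41]
3 x [-0.01, 0.1, 2.9, -0.001, 0.001, -0.002] end [527.8 197.3  96.4] err 0.1 maxjv 0.5131060094985318 q [ 0.66  0.52  1.74 -1.01  1.12 -1.41]
```

```bash
python3 -m jog '[[0,0.06,1.74,0,0,-0.001,75],[0,0.06,1.74,0,0,-0.001,75],[0,0.06,1.74,0,0,-0.001,75],[0,0.06,1.74,0,0,-0.001,75],[0,0.06,1.74,0,0,-0.001,75],[0,0,0,0,0,0,75],[0,0,0,0,0,0,75]]'; sed -i 's/2z.png/3z.png/;s/{n}2.png/{n}3.png/' p4.py; python3 p4.py
```

```text
clock: 6.5
eef_pos: [527.6, 196.8, 95.8]
eef_rot: [-2.31, -0.292, -2.179]
wrist_force: [-0.2, -0.0, 0.5]
finger_gap: 70.7
[ 0.66  0.52  1.75 -1.02  1.12 -1.41] [527.6 196.8  95.8]
[ 0.66  0.52  1.75 -1.02  1.12 -1.41] [527.6 197.4  96.3]
-35 [551.2 190.1 121.1] [341.4 232.8] [261.7 208.1]
35 [504.  204.8  71.5] [360.6 247.3] [263.4 226.7]
```

View pics/side3z.png

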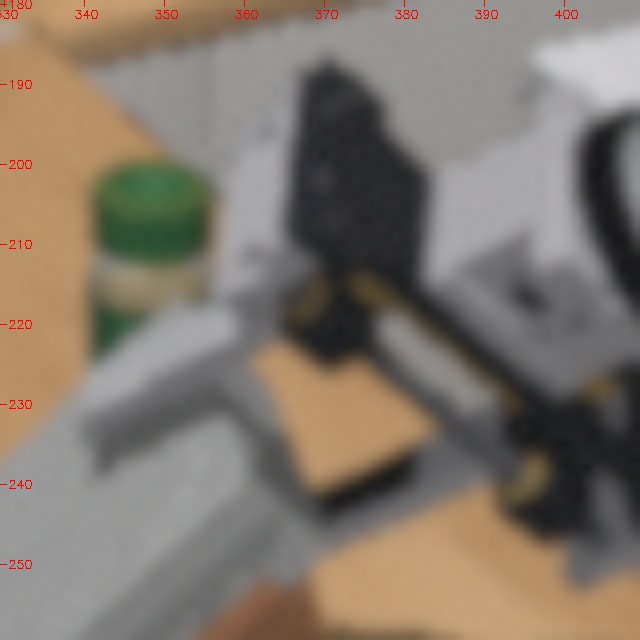

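View pics/top3z.png

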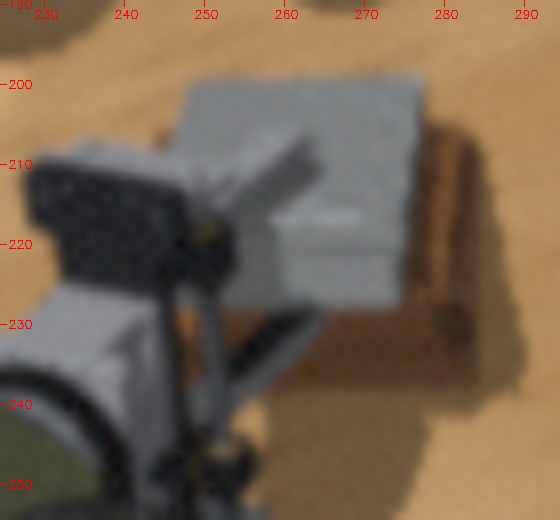

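```bash
python3 -m jog '[[0,0,0,0,0,0,48],[0,0,0,0,0,0,48],[0,0,0,0,0,0,42],[0,0,0,0,0,0,0],[0,0,0,0,0,0,0]]' 15;python3 -m jog '[[0,0,0,0,0,0,0],[0,0,0,0,0,0,0],[0,0,0,0,0,0,0]]' 25; python3 -m jog '[[0,0,0,0,0,0,0],[0,0,0,0,0,0,0],[0,0,0,0,0,0,0]]' 55;sed -i 's/3z.png/4z.png/;s/{n}3.png/{n}4.png/' p4.py; python3 p4.py
```

```text
clock: 7.1
eef_pos: [528.0, 197.1, 96.4]
eef_rot: [-2.309, -0.291, -2.178]
wrist_force: [1.0, -0.5, 5.7]
finger_gap: 42.9
clock: 7.4
eef_pos: [528.0, 197.1, 96.4]
eef_rot: [-2.309, -0.291, -2.178]
wrist_force: [2.1, -1.4, 4.9]
finger_gap: 43.0
clock: 7.7
eef_pos: [528.0, 197.1, 96.4]
eef_rot: [-2.309, -0.291, -2.178]
wrist_force: [1.2, -0.4, 5.3]
finger_gap: 42.5
[ 0.66  0.52  1.75 -1.02  1.12 -1.41] [528.  197.1  96.4]
[ 0.66  0.52  1.75 -1.02  1.12 -1.41] [528.  197.1  96.4]
-35 [551.5 189.7 121.2] [341.2 232.7] [261.8 207.9]
35 [504.4 204.4  71.6] [360.4 247.3] [263.5 226.5]
```

View pics/side4z.png

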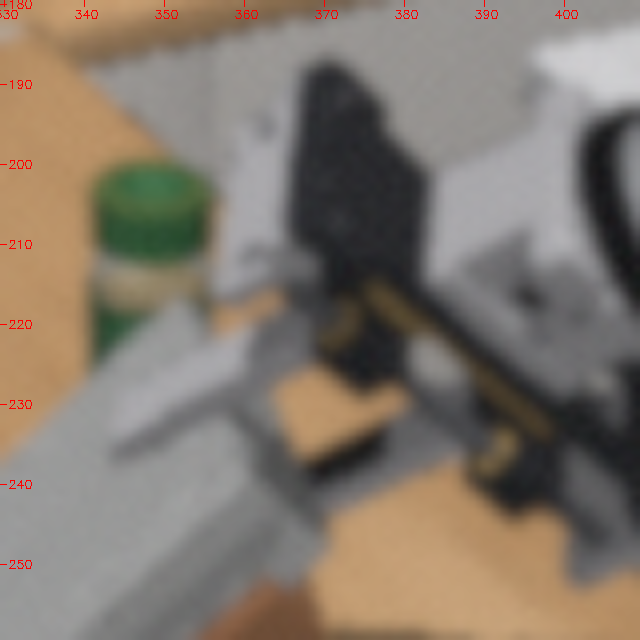

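```bash
python3 -m jog '[[0,-0.4,0,0,0,0,0],[0,-0.8,0,0,0,0,0],[0,-1,0,0,0,0,0],[0,-1,0,0,0,0,0],[0,-1,0,0,0,0,0],[0,0,0,0,0,0,0]]';python3 log.py; sed -i 's/4z.png/5z.png/;s/{n}4.png/{n}5.png/;s/330,180,410,260/300,180,400,300/;s/*z,8/*z,6/' p4.py; python3 p4.py
```

```text
clock: 8.4
eef_pos: [556.7, 187.8, 126.3]
eef_rot: [-2.309, -0.29, -2.179]
wrist_force: [-0.3, 0.1, -3.7]
finger_gap: 43.1
[ 0.62  0.5   1.69 -1.    1.13 -1.5 ] [556.7 187.8 126.3]
[ 0.62  0.5   1.69 -1.    1.13 -1.5 ] [555.8 187.9 125.2]
-35 [579.4 180.6 150. ] [329.2 223.7] [260.9 196.6]
35 [532.2 195.3 100.5] [349.1 238.8] [262.7 215.7]
```

View pics/side5z.png

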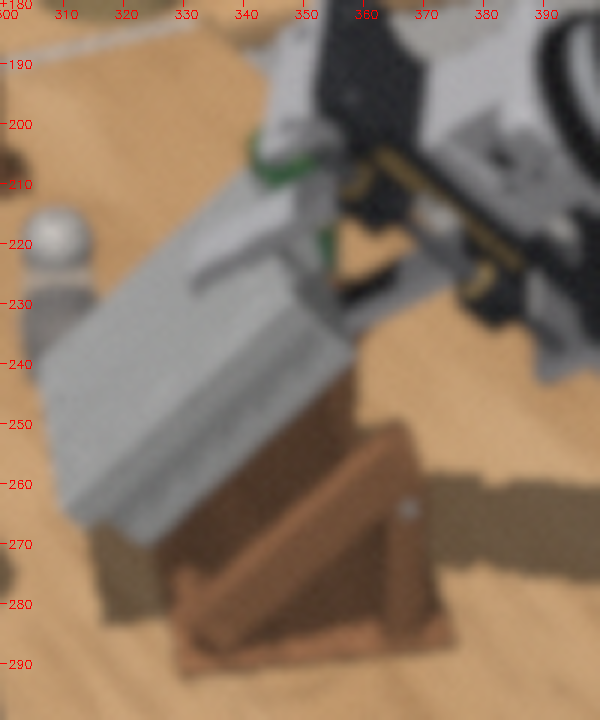

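```bash
cat > p6.py <<'E'
from plan import *
# tin corners in tool frame
Gp,GR=pose(*A,38,-6,-24,-1)
x,y,n=stand(A[1]);e=np.array(A[0])-64.5*x
C=np.array([GR.T@(e+a*x+b*y+c*n-Gp) for a in(0,129) for b in(-51.5,51.5) for c in(0,43)])
def mins(p,R):
    c=p+C@R.T;return c.min(0).round(),c.max(0).round()
if __name__=='__main__':
    p,R,q=cur()
    p,R,q=rows(p,R,np.array([470,190,300.]),R,q0=q,maxt=2.5);print(mins(p,R))
    G2=pose(*G,38,6,24,1);xg,yg,ng=stand(G[1])
    pre=(G2[0]-120*xg+25*ng,G2[1]);qp=ik(*pre,25)[0];print('pre',pre[0],qp)
    for f in(.5,):
        qm=q+(qp-q)*f;qm[1]-=.25;M=fk(qm,P);print('mid',M[0],M[1][:,2],qm,mins(*M))
    p1,R1,q1=rows(p,R,*M,q0=q,maxt=2.5);print(mins(p1,R1))
    p2,R2,q2=rows(p1,R1,*pre,q0=q1,maxt=2.5);print(mins(p2,R2),q2)
E
python3 p6.py
```

```text
0 [545. 188. 147.] z [ 0.5  -0.58 -0.65] q [ 0.63  0.45  1.7  -0.98  1.15 -1.53]
    1 [534. 189. 169.] z [ 0.5  -0.58 -0.65] q [ 0.64  0.4   1.71 -0.97  1.18 -1.55]
    2 [524. 189. 191.] z [ 0.5  -0.58 -0.65] q [ 0.66  0.36  1.72 -0.95  1.22 -1.58]
    3 [513. 189. 213.] z [ 0.5  -0.58 -0.65] q [ 0.67  0.31  1.72 -0.93  1.25 -1.61]
    4 [502. 189. 235.] z [ 0.5  -0.58 -0.65] q [ 0.68  0.27  1.72 -0.92  1.29 -1.64]
    5 [492. 190. 256.] z [ 0.5  -0.58 -0.65] q [ 0.7   0.23  1.72 -0.91  1.32 -1.67]
    6 [481. 190. 278.] z [ 0.5  -0.58 -0.65] q [ 0.71  0.19  1.71 -0.9   1.36 -1.7 ]
    7 [470. 190. 300.] z [ 0.5  -0.58 -0.65] q [ 0.73  0.15  1.71 -0.89  1.4  -1.72]
8 x [1.19, -0.82, -1.96, 0.0, 0.0, 0.0] end [470.2 190.4 300.2] err 0.5 maxjv 0.4873293484766006 q [ 0.73  0.15  1.71 -0.89  1.4  -1.72]
(array([416., 123., 221.]), array([563., 258., 342.]))
pre [ 495.35 -196.64  198.97] [-0.84  0.15  1.96  1.02  1.05 -1.48]
mid [443.9   29.2  263.62] [ 0.18  0.05 -0.98] [-0.06 -0.1   1.83  0.07  1.22 -1.6 ] (array([384.,   3., 162.]), array([544.,  56., 329.]))
    0 [474. 176. 304.] z
[... 667 characters left out ...]
544.,  56., 328.]))
    0 [456.  17. 265.] z [ 0.2   0.1  -0.97] q [-0.12 -0.08  1.82  0.13  1.21 -1.6 ]
    3 [486. -26. 267.] z [ 0.27  0.22 -0.94] q [-0.29 -0.03  1.79  0.32  1.19 -1.56]
    6 [504. -75. 260.] z [ 0.37  0.31 -0.87] q [-0.46  0.02  1.8   0.51  1.16 -1.53]
    9 [ 510. -125.  244.] z [ 0.48  0.36 -0.8 ] q [-0.61  0.07  1.84  0.69  1.12 -1.5 ]
    12 [ 505. -170.  220.] z [ 0.6   0.37 -0.71] q [-0.75  0.12  1.9   0.88  1.08 -1.48]
15 x [-1.28, -1.19, -0.03, -0.047, -0.014, 0.093] end [ 495.8 -196.7  198.7] err 0.5 maxjv 0.6692618320778609 q [-0.83  0.15  1.96  1.02  1.04 -1.49]
(array([ 449., -261.,  119.]), array([ 579., -148.,  241.])) [-0.83  0.15  1.96  1.02  1.04 -1.49]
```

```bash
sed -i 's/qm\[1\]-=.25/qm[1]-=.33/' p6.py; python3 -m jog '[[0.6,-0.4,-1,0,0,0,0],[1.19,-0.82,-1.96,0,0,0,0],[1.19,-0.82,-1.96,0,0,0,0],[1.19,-0.82,-1.96,0,0,0,0],[1.19,-0.82,-1.96,0,0,0,0],[1.19,-0.82,-1.96,0,0,0,0],[1.19,-0.82,-1.96,0,0,0,0],[0.6,-0.4,-1,0,0,0,0]]' && python3 -m jog '[[0.6,-0.4,-1,0,0,0,0],[0,0,0,0,0,0,0]]'; python3 p6.py
```

```text
clock: 9.3
eef_pos: [479.6, 190.7, 280.9]
eef_rot: [-2.309, -0.289, -2.178]
wrist_force: [0.6, -0.5, -3.2]
finger_gap: 42.3
clock: 9.5
eef_pos: [474.7, 191.0, 290.7]
eef_rot: [-2.309, -0.29, -2.178]
wrist_force: [0.8, 0.5, -3.4]
finger_gap: 42.7
    0 [470. 190. 300.] z [ 0.5  -0.58 -0.64] q [ 0.73  0.15  1.71 -0.89  1.4  -1.72]
1 x [0.6, -0.36, -0.77, 0.0, 0.0, 0.0] end [470. 190. 300.] err 0.1 maxjv 0.1742424989844435 q [ 0.73  0.15  1.71 -0.89  1.4  -1.72]
(array([416., 123., 220.]), array([563., 257., 342.]))
pre [ 495.35 -196.64  198.97] [-0.84  0.15  1.96  1.02  1.05 -1.48]
mid [438.9   29.27 298.54] [ 0.26  0.05 -0.96] [-0.06 -0.18  1.84  0.07  1.22 -1.6 ] (array([379.,   3., 198.]), array([542.,  56., 365.]))
    0 [473. 177. 307.] z [ 0.46 -0.56 -0.69] q [ 0.68  0.13  1.69 -0.82  1.4  -1.7 ]
    2 [477. 150. 317.] z [ 0.38 -0.49 -0.78] q [ 0.57  0.07  1.66 -0.68  1.38 -1.66]
    4 [476. 120. 322.] z [ 0.32 -0.39 -0.86] q [ 0.45  0.02  1.66 -0.53  1.35 -1.63]
    6 [471.  91. 321.] z [ 0.28 -0.28 -0.92] q [ 0.32 -0.04  1.69 -0.38  1.32 -1.6 ]
    8 [461.  64. 316.] z [ 0.26 -
[... 317 characters left out ...]
[542.,  56., 365.]))
    0 [451.  16. 299.] z [ 0.27  0.09 -0.96] q [-0.12 -0.16  1.82  0.13  1.21 -1.59]
    3 [481. -30. 295.] z [ 0.33  0.21 -0.92] q [-0.31 -0.09  1.79  0.32  1.19 -1.56]
    6 [500. -80. 281.] z [ 0.41  0.3  -0.86] q [-0.48 -0.03  1.8   0.51  1.16 -1.53]
    9 [ 506. -129.  258.] z [ 0.5   0.35 -0.79] q [-0.63  0.04  1.84  0.7   1.13 -1.5 ]
    12 [ 502. -173.  225.] z [ 0.61  0.37 -0.7 ] q [-0.76  0.11  1.9   0.89  1.09 -1.48]
15 x [-1.26, -1.31, 0.22, -0.044, -0.009, 0.095] end [ 494.3 -196.8  199. ] err 1.0 maxjv 0.6574209743422355 q [-0.84  0.15  1.96  1.02  1.06 -1.48]
(array([ 448., -260.,  119.]), array([ 577., -148.,  241.])) [-0.84  0.15  1.96  1.02  1.06 -1.48]
```

```bash
python3 -m jog '[[0.5,-0.49,0.24,-0.034,-0.003,0.049,0],[0.5,-0.49,0.24,-0.034,-0.003,0.049,0],[0.5,-0.49,0.24,-0.034,-0.003,0.049,0],[0.5,-0.49,0.24,-0.034,-0.003,0.049,0],[0.5,-0.49,0.24,-0.034,-0.003,0.049,0],[0.5,-0.49,0.24,-0.034,-0.003,0.049,0],[0.5,-0.49,0.24,-0.034,-0.003,0.049,0],[0.5,-0.49,0.24,-0.034,-0.003,0.049,0]]' && python3 -m jog '[[0.5,-0.49,0.24,-0.034,-0.003,0.049,0],[0.5,-0.49,0.24,-0.034,-0.003,0.049,0],[0.5,-0.49,0.24,-0.034,-0.003,0.049,0],[0.5,-0.49,0.24,-0.034,-0.003,0.049,0],[0.5,-0.49,0.24,-0.034,-0.003,0.049,0],[0.5,-0.49,0.24,-0.034,-0.003,0.049,0],[0.5,-0.49,0.24,-0.034,-0.003,0.049,0],[0.5,-0.49,0.24,-0.034,-0.003,0.049,0]]' && python3 -m jog '[[0.5,-0.49,0.24,-0.034,-0.003,0.049,0],[0.5,-0.49,0.24,-0.034,-0.003,0.049,0],[0.5,-0.49,0.24,-0.034,-0.003,0.049,0],[0.5,-0.49,0.24,-0.034,-0.003,0.049,0],[0.5,-0.49,0.24,-0.034,-0.003,0.049,0],[0.5,-0.49,0.24,-0.034,-0.003,0.049,0],[0.5,-0.49,0.24,-0.034,-0.003,0.049,0],[0.5,-0.49,0.24,-0.034,-0.003,0.049,0]]'
cat > p7.py <<'E'
from p6 import *
p,R,q=cur();print(p,q,R[:,2],mins(p,R))
G2=pose(*G,38,6,24,1);xg,yg,ng=stand(G[1])
pre=(G2[0]-120*xg+25*ng,G2[1])
p2,R2,q2=rows(p,R,*pre,q0=q,maxt=2.5,maxw=.06);print(mins(p2,R2),q2)
from h import *
c=vision.camera('side')['color'];cv2.imwrite('pics/side6.png',c[:300,120:520])
E
python3 p7.py
```

```text
clock: 10.3
eef_pos: [481.5, 134.9, 307.1]
eef_rot: [-2.543, -0.016, -2.462]
wrist_force: [-0.3, 0.1, -3.5]
finger_gap: 42.2
clock: 11.1
eef_pos: [469.6, 77.4, 304.6]
eef_rot: [-2.847, 0.176, -2.805]
wrist_force: [0.5, 0.4, -3.0]
finger_gap: 42.9
clock: 11.9
eef_pos: [441.2, 30.7, 282.8]
eef_rot: [3.077, 0.246, 3.084]
wrist_force: [-0.7, 0.9, -3.4]
finger_gap: 42.5
[441.19  30.72 282.83] [-0.05 -0.16  1.85  0.07  1.2  -1.59] [ 0.25  0.05 -0.97] (array([381.,   4., 182.]), array([543.,  58., 349.]))
    0 [449.  23. 284.] z [ 0.25  0.08 -0.96] q [-0.09 -0.14  1.84  0.11  1.2  -1.58]
    4 [476. -14. 284.] z [ 0.3   0.18 -0.94] q [-0.25 -0.09  1.81  0.27  1.18 -1.56]
    8 [494. -54. 279.] z [ 0.36  0.27 -0.89] q [-0.39 -0.04  1.8   0.43  1.17 -1.54]
    12 [505. -96. 267.] z [ 0.44  0.33 -0.84] q [-0.53  0.01  1.81  0.59  1.14 -1.51]
    16 [ 508. -137.  248.] z [ 0.52  0.36 -0.77] q [-0.66  0.06  1.85  0.74  1.12 -1.49]
    20 [ 503. -174.  222.] z [ 0.61  0.37 -0.7 ] q [-0.77  0.11  1.91  0.9   1.08 -1.47]
24 x [-0.82, -0.77, 0.06, -0.028, -0.006, 0.059] end [ 494.6 -197.1  199.6] err 1.1 maxjv 0.4070173378090036 q [-0.84  0.15  1.96  1.02  1.06 -1.47]
(array([ 448., -261.,  119.]), array([ 577., -148.,  242.])) [-0.84  0.15  1.96  1.02  1.06 -1.47]
```

View pics/side6.png

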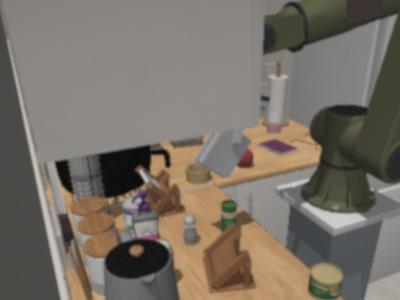

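```bash
python3 -m jog '[[-0.82,-0.77,0.06,-0.028,-0.006,0.059,0],[-0.82,-0.77,0.06,-0.028,-0.006,0.059,0],[-0.82,-0.77,0.06,-0.028,-0.006,0.059,0],[-0.82,-0.77,0.06,-0.028,-0.006,0.059,0],[-0.82,-0.77,0.06,-0.028,-0.006,0.059,0],[-0.82,-0.77,0.06,-0.028,-0.006,0.059,0],[-0.82,-0.77,0.06,-0.028,-0.006,0.059,0],[-0.82,-0.77,0.06,-0.028,-0.006,0.059,0]]' && python3 -m jog '[[-0.82,-0.77,0.06,-0.028,-0.006,0.059,0],[-0.82,-0.77,0.06,-0.028,-0.006,0.059,0],[-0.82,-0.77,0.06,-0.028,-0.006,0.059,0],[-0.82,-0.77,0.06,-0.028,-0.006,0.059,0],[-0.82,-0.77,0.06,-0.028,-0.006,0.059,0],[-0.82,-0.77,0.06,-0.028,-0.006,0.059,0],[-0.82,-0.77,0.06,-0.028,-0.006,0.059,0],[-0.82,-0.77,0.06,-0.028,-0.006,0.059,0]]' && python3 p7.py
```

```text
clock: 12.75
eef_pos: [491.1, -43.6, 281.1]
eef_rot: [2.745, 0.184, 2.604]
wrist_force: [-0.5, 0.9, -3.3]
finger_gap: 42.8
clock: 13.55
eef_pos: [508.3, -126.6, 253.3]
eef_rot: [2.48, -0.017, 2.173]
wrist_force: [-0.4, 0.2, -2.3]
finger_gap: 43.3
[ 508.33 -126.63  253.31] [-0.62  0.05  1.84  0.7   1.13 -1.49] [ 0.5   0.36 -0.79] (array([ 454., -188.,  160.]), array([603., -76., 312.]))
    0 [ 508. -137.  248.] z [ 0.52  0.36 -0.77] q [-0.65  0.06  1.85  0.74  1.12 -1.49]
    1 [ 508. -146.  242.] z [ 0.54  0.37 -0.75] q [-0.68  0.07  1.86  0.78  1.11 -1.49]
    2 [ 507. -156.  236.] z [ 0.57  0.37 -0.74] q [-0.71  0.09  1.88  0.82  1.1  -1.48]
    3 [ 505. -165.  229.] z [ 0.59  0.37 -0.72] q [-0.74  0.1   1.89  0.86  1.09 -1.48]
    4 [ 503. -173.  222.] z [ 0.61  0.37 -0.7 ] q [-0.76  0.11  1.91  0.9   1.08 -1.48]
    5 [ 501. -182.  215.] z [ 0.63  0.36 -0.68] q [-0.79  0.13  1.93  0.94  1.07 -1.48]
    6 [ 498. -190.  207.] z [ 0.66  0.36 -0.66] q [-0.81  0.14  1.94  0.98  1.06 -1.48]
    7 [ 495. -197.  199.] z [ 0.68  0.35 -0.65] q [-0.84  0.15  1.96  1.02  1.05 -1.48]
8 x [-0.82, -0.78, 0.07, -0.028, -0.007, 0.058] end [ 495.3 -197.1  198.9] err 0.4 maxjv 0.4138286543133618 q [-0.84  0.15  1.96  1.02  1.05 -1.48]
(array([ 449., -261.,  119.]), array([ 578., -148.,  241.])) [-0.84  0.15  1.96  1.02  1.05 -1.48]
```

```bash
python3 -m jog '[[-0.82,-0.78,0.07,-0.028,-0.007,0.058,0],[-0.82,-0.78,0.07,-0.028,-0.007,0.058,0],[-0.82,-0.78,0.07,-0.028,-0.007,0.058,0],[-0.82,-0.78,0.07,-0.028,-0.007,0.058,0],[-0.82,-0.78,0.07,-0.028,-0.007,0.058,0],[-0.82,-0.78,0.07,-0.028,-0.007,0.058,0],[-0.82,-0.78,0.07,-0.028,-0.007,0.058,0],[-0.82,-0.78,0.07,-0.028,-0.007,0.058,0]]' && python3 -m jog '[[0,0,0,0,0,0,0],[0,0,0,0,0,0,0],[0,0,0,0,0,0,0]]'
cat > p8.py <<'E'
from p6 import *
import sys
from h import *
k=sys.argv[1]
im={n:vision.camera(n)['color'] for n in('side','top')}
p,R,q=cur();print(p,q)
G2=pose(*G,38,6,24,1);rows(p,R,G2[0]-120*stand(G[1])[0]+25*stand(G[1])[2],G2[1],N=1)
for n in im:
    cv2.imwrite(f'pics/{n}{k}.png',im[n])
    z=np.array([250,130,340,220]) if n=='side' else np.array([325,130,415,220])
    grid(im[n],*z,7,f'pics/{n}{k}z.png')
nm=['%d%s%s'%(a,b,c) for a in(0,129) for b in'-+' for c in'fl']
for s,c in zip(nm,C):
    w=p+R@c;print(s,w.round(0),proj('side',w).round(1),proj('top',w).round(1))
E
python3 p8.py 7
```

```text
clock: 14.4
eef_pos: [495.5, -196.6, 199.2]
eef_rot: [2.311, -0.293, 1.793]
wrist_force: [-0.1, 0.2, -3.3]
finger_gap: 42.7
clock: 14.7
eef_pos: [496.0, -196.3, 200.7]
eef_rot: [2.31, -0.29, 1.796]
wrist_force: [-0.5, 0.4, -3.5]
finger_gap: 42.9
[ 496.02 -196.29  200.75] [-0.84  0.15  1.96  1.02  1.05 -1.48]
1 x [-0.07, -0.17, 0.06, 0.0, -0.002, 0.004] end [ 495.4 -196.6  199. ] err 0.0 maxjv 0 q None
0-f [ 488. -150.  243.] [309.  139.2] [370.5 179.8]
0-l [ 458. -148.  212.] [318.6 147.1] [372.1 192.4]
0+f [ 480. -253.  243.] [299.1 129.1] [403. 172.]
0+l [ 449. -250.  212.] [308.2 136.7] [404.1 184.7]
129-f [ 579. -157.  152.] [282.2 171.1] [359.1 165.1]
129-l [ 549. -155.  121.] [292.2 178.3] [360.7 176.8]
129+f [ 571. -260.  152.] [274.2 159.1] [388.9 158. ]
129+l [ 540. -258.  121.] [283.6 166. ] [390.1 169.8]
```

View pics/side7z.png

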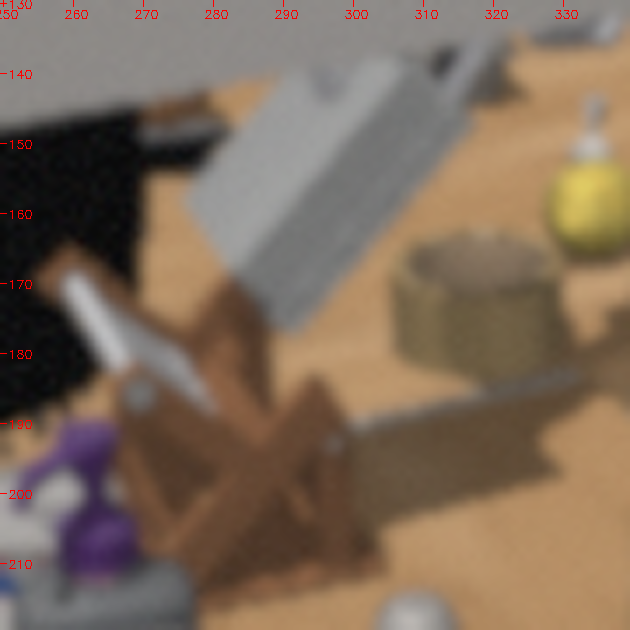

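View pics/top7z.png

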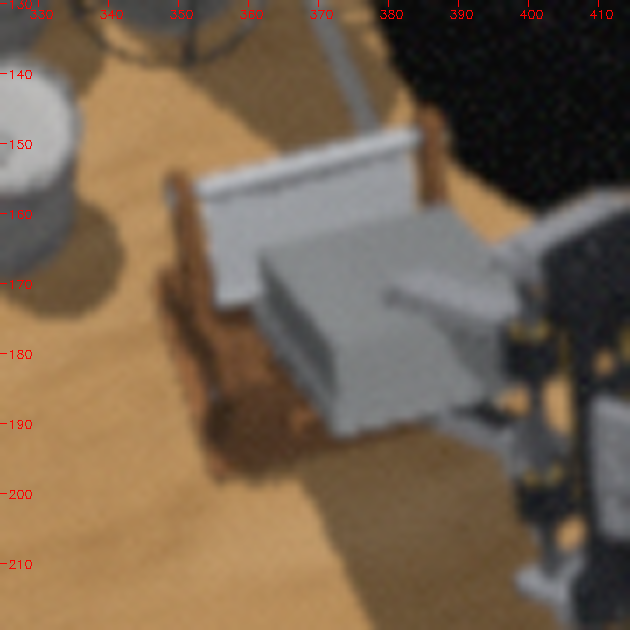

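```bash
cat > p9.py <<'E'
from p6 import *
import sys
a,h=float(sys.argv[1]),float(sys.argv[2]);N=int(sys.argv[3]);dl=float(sys.argv[4]) if len(sys.argv)>4 else 0
p,R,q=cur()
G2=pose(*G,38,6,24,1);x,y,n=stand(G[1]);d=p-G2[0]
print('now along %.1f lat %.1f off %.1f'%(d@x,d@y,d@n),'rot',np.degrees(Ro.from_matrix(G2[1].T@R).as_rotvec()).round(2),monitor.read_state()['wrist_force'].round(1),monitor.read_state()['finger_gap'])
rows(p,R,G2[0]+a*x+h*n+dl*y,G2[1],N=N,q0=q,verbose=False)
print('x-dir in tool',(R.T@x).round(3),'n',(R.T@n).round(3),'y',(R.T@y).round(3))
E
python3 p9.py -112 10 2
```

```text
now along -120.8 lat 0.4 off 26.7 rot [-0.01  0.1  -0.22] [-0.2 -0.3 -3.3] 42.45056570575133
2 x [-0.2, -0.84, 0.39, 0.0, -0.001, 0.002] end [ 490.3 -196.3  182.7] err 0.1 maxjv 0.23711457529705937 q [-0.85  0.17  1.99  1.04  1.03 -1.53]
x-dir in tool [-0.41 -0.    0.91] n [-0.  1.  0.] y [0.91 0.   0.41]
```

```bash
python3 -m jog '[[-0.2,-0.84,0.39,0,-0.001,0.002,0],[-0.2,-0.84,0.39,0,-0.001,0.002,0],[0,0,0,0,0,0,0],[0,0,0,0,0,0,0]]'; python3 p9.py -112 10 1; python3 p8.py 8
```

```text
clock: 15.2
eef_pos: [489.9, -196.6, 181.9]
eef_rot: [2.311, -0.294, 1.789]
wrist_force: [1.0, 0.1, -2.5]
finger_gap: 42.5
now along -111.8 lat -0.4 off 9.1 rot [-0.03 -0.01  0.16] [ 1.   0.1 -2.5] 42.48966498580456
1 x [0.04, 0.09, -0.01, 0.0, 0.0, -0.003] end [ 490.4 -196.3  182.8] err 0.1 maxjv 0.012916021901073771 q [-0.85  0.17  1.99  1.04  1.03 -1.53]
x-dir in tool [-0.41  0.    0.91] n [0. 1. 0.] y [ 0.91 -0.    0.41]
[ 490.14 -196.7   182.4 ] [-0.85  0.17  1.99  1.04  1.03 -1.53]
1 x [0.38, 1.54, -0.71, 0.001, 0.001, -0.002] end [ 495.4 -196.6  199. ] err 0.1 maxjv 0 q None
0-f [ 482. -150.  225.] [310.8 144.5] [370.5 183.6]
0-l [ 452. -148.  194.] [320.3 152.2] [372.1 196. ]
0+f [ 474. -253.  224.] [301.  134.2] [402.7 176.1]
0+l [ 443. -250.  194.] [310.1 141.6] [403.7 188.5]
129-f [ 573. -158.  133.] [284.3 176. ] [359.4 168.7]
129-l [ 543. -156.  103.] [294.2 183.1] [360.9 180.3]
129+f [ 564. -261.  133.] [276.3 163.8] [388.9 161.9]
129+l [ 534. -258.  103.] [285.7 170.6] [390.  173.5]
```

View pics/side8z.png

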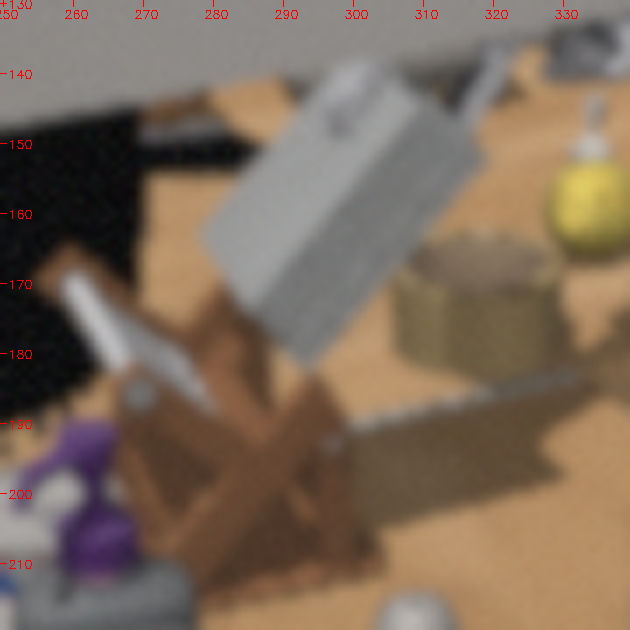

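View pics/top8z.png

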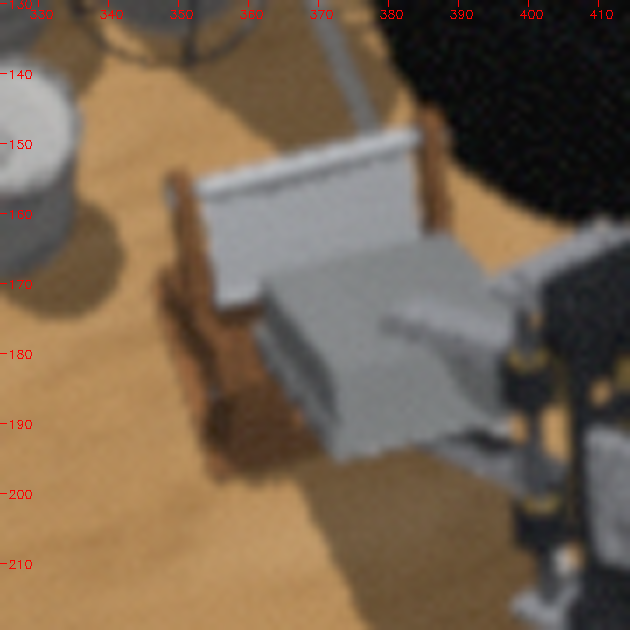

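```bash
python3 - <<'E'
from p6 import *
from h import *
x,y,n=stand(G[1]);p,R,q=cur()
def d(v):return np.array([v@x,v@y,v@n]).round(1)
for nm,s,t,c in(('129-l',(294.3,182.1),(361.9,179.3),C[5]),('0-l',(319.3,152.1),(373.6,196),C[1])):
    w,e=tri(s,t);print(nm,e,d(w-(p+R@c)),d(w-np.array(G[0])))
b=np.array(G[0])
for nm,s,t,m in(('rodendL',(269.2,186),(348.7,157.1),(6.5,70,80)),('baseUL',(304.5,211.5),(355.2,198.3),None)):
    w,e=tri(s,t);print(nm,e,d(w-b),m,w)
for s,f in(('flL',(6.5,53,17)),('flR',(6.5,-53,17)),('rL',(6.5,53,80)),('rR',(6.5,-53,80))):
    P_=b+f[0]*x+f[1]*y+f[2]*n;print(s,proj('top',P_),proj('side',P_))
E
python3 - <<'E'
import cv2,sys
sys.path.insert(0,'.')
from h import *
t=cv2.imread("pics/top8.png");grid(t,340,140,400,205,12,"pics/top8y.png")
E
```

```text
129-l 3.3305887612134875 [-1.9 -2.7  2.2] [-49.3  48.3  11.9]
0-l 2.038308716453385 [ 1.8 -5.6 -1.2] [-174.6   45.5    8.5]
rodendL 1.47009014624005 [ 1.7 71.6 81.7] (6.5, 70, 80) [ 630.1  -142.25  119.02]
baseUL 1.3747472891365906 [  6.8  68.8 -79.8] None [ 519.65 -135.71    1.27]
flL [356.   172.77] [281.93 194.86]
flR [385.02 165.97] [274.01 181.32]
rL [353.62 156.1 ] [267.05 184.83]
rR [383.24 149.25] [259.91 171.61]
```

View pics/top8y.png

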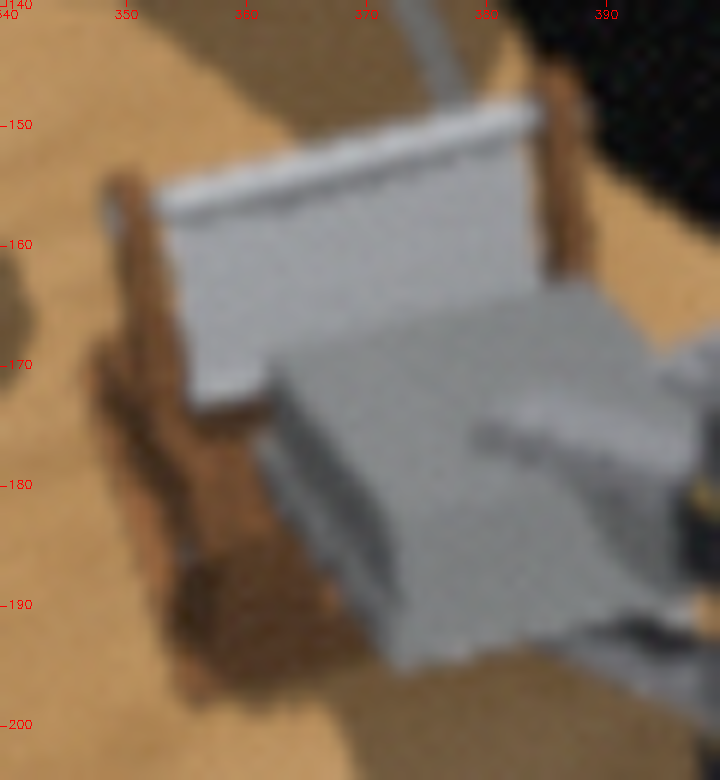

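```bash
python3 -m jog '[[0.36,0,0.16,0,-0.01,0,0],[0,0,0,0,0,0,0],[0,0,0,0,0,0,0]]'; python3 p9.py -85 6 5 4
```

```text
clock: 15.6
eef_pos: [490.4, -192.4, 182.5]
eef_rot: [2.313, -0.286, 1.782]
wrist_force: [-0.0, -0.1, -3.4]
finger_gap: 42.6
now along -112.0 lat 3.8 off 9.6 rot [-0.05 -0.59  0.1 ] [-0.  -0.1 -3.4] 42.62810827080112
5 x [-0.21, -0.07, 0.5, 0.0, 0.002, -0.0] end [ 507.1 -193.4  160.8] err 0.3 maxjv 0.1409872742907589 q [-0.81  0.23  1.98  1.08  0.98 -1.56]
x-dir in tool [-0.4  -0.    0.92] n [0. 1. 0.] y [ 0.92 -0.    0.4 ]
```

```bash
python3 -m jog '[[-0.22,-0.07,0.5,0,0,0,0],[-0.22,-0.07,0.5,0,0,0,0],[-0.22,-0.07,0.5,0,0,0,0],[-0.22,-0.07,0.5,0,0,0,0],[-0.22,-0.07,0.5,0,0,0,0],[0,0,0,0,0,0,0]]'; python3 p9.py -60 5 5 4; python3 p8.py 9 | tail -8
```

```text
clock: 16.2
eef_pos: [507.3, -194.0, 159.7]
eef_rot: [2.314, -0.287, 1.782]
wrist_force: [-0.5, -0.3, -3.7]
finger_gap: 43.1
now along -83.9 lat 3.6 off 5.5 rot [-0.01 -0.56  0.16] [-0.5 -0.3 -3.7] 43.0739110070715
5 x [-0.18, -0.01, 0.44, 0.0, 0.002, -0.001] end [ 523.8 -194.8  142.5] err 0.3 maxjv 0.12471530812120102 q [-0.79  0.29  1.95  1.11  0.95 -1.6 ]
x-dir in tool [-0.4   0.    0.92] n [0. 1. 0.] y [ 0.92 -0.    0.4 ]
0-f [ 500. -148.  202.] [306.3 152.5] [366.8 181.5]
0-l [ 470. -145.  172.] [315.9 160.1] [368.3 193.7]
0+f [ 490. -250.  203.] [297.  141.5] [398.4 174.3]
0+l [ 460. -247.  172.] [306.1 148.8] [399.5 186.5]
129-f [ 591. -157.  111.] [279.8 183.8] [356.5 167.1]
129-l [ 560. -154.   80.] [289.7 190.6] [358.1 178.5]
129+f [ 581. -259.  111.] [272.3 170.9] [385.5 160.5]
129+l [ 551. -256.   81.] [281.8 177.5] [386.7 171.9]
```

View pics/side9z.png

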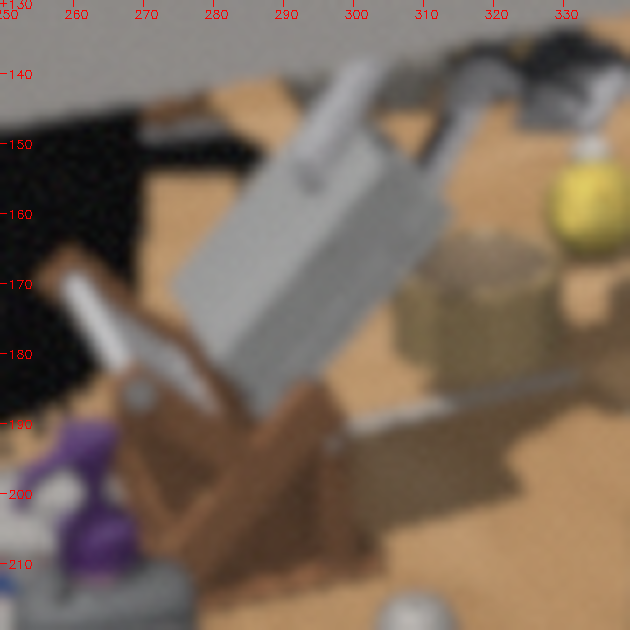

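View pics/top9z.png

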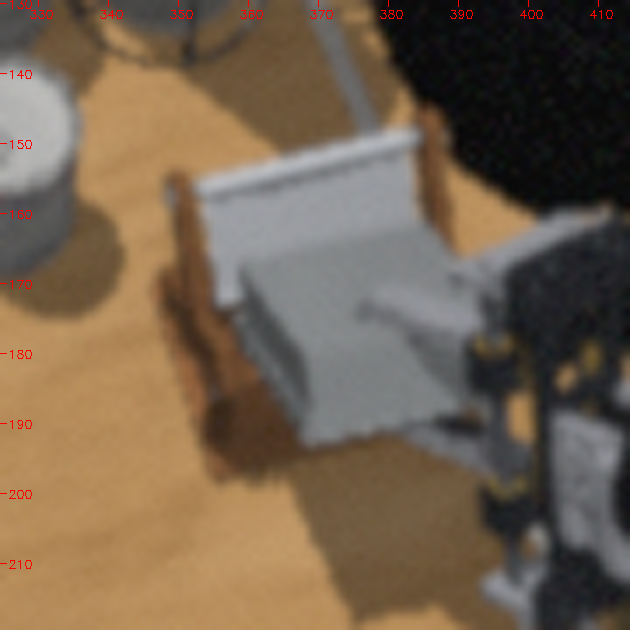

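```bash
python3 -m jog '[[-0.2,-0.02,0.46,0,0,0,0],[-0.2,-0.02,0.46,0,0,0,0],[-0.2,-0.02,0.46,0,0,0,0],[-0.2,-0.02,0.46,0,0,0,0],[-0.2,-0.02,0.46,0,0,0,0],[0,0,0,0,0,0,0]]'; python3 p9.py -35 4 5 4;
```

```text
clock: 16.9
eef_pos: [524.3, -195.5, 141.4]
eef_rot: [2.313, -0.287, 1.782]
wrist_force: [-1.0, -0.8, -3.1]
finger_gap: 42.3
now along -59.0 lat 3.5 off 4.6 rot [-0.01 -0.57  0.15] [-1.  -0.8 -3.1] 42.320453143642595
5 x [-0.18, -0.01, 0.44, 0.0, 0.002, -0.001] end [ 540.7 -196.3  124.2] err 0.3 maxjv 0.1243498714648289 q [-0.76  0.35  1.93  1.14  0.92 -1.62]
x-dir in tool [-0.4   0.    0.92] n [0. 1. 0.] y [ 0.92 -0.    0.4 ]
```

```bash
python3 -m jog '[[-0.2,-0.02,0.46,0,0,0,0],[-0.2,-0.02,0.46,0,0,0,0],[-0.2,-0.02,0.46,0,0,0,0],[-0.2,-0.02,0.46,0,0,0,0],[-0.2,-0.02,0.46,0,0,0,0],[0,0,0,0,0,0,0]]'; python3 p9.py -15 3 5 4; python3 p8.py 10 | tail -8
```

```text
clock: 17.5
eef_pos: [541.2, -197.0, 122.8]
eef_rot: [2.314, -0.287, 1.782]
wrist_force: [-1.7, -0.7, -4.6]
finger_gap: 42.7
now along -33.9 lat 3.5 off 3.5 rot [ 0.   -0.57  0.15] [-1.7 -0.7 -4.6] 42.746124439981315
5 x [-0.14, -0.01, 0.35, -0.0, 0.002, -0.001] end [ 554.1 -197.5  109.2] err 0.1 maxjv 0.09990332264939672 q [-0.75  0.4   1.9   1.16  0.9  -1.64]
x-dir in tool [-0.4   0.    0.92] n [ 0.  1. -0.] y [ 0.92 -0.    0.4 ]
0-f [ 534. -150.  165.] [296.4 165.2] [362.5 176.3]
0-l [ 503. -148.  135.] [306.1 172.5] [364.1 188.1]
0+f [ 524. -253.  166.] [287.8 153.5] [393.  169.3]
0+l [ 494. -250.  135.] [297.1 160.5] [394.2 181.2]
129-f [ 624. -159.   74.] [270.3 196.1] [352.9 162.7]
129-l [ 594. -157.   43.] [280.3 202.7] [354.4 173.8]
129+f [ 615. -262.   74.] [263.5 182.5] [381.  156.4]
129+l [ 584. -259.   44.] [273.  188.9] [382.2 167.5]
```

View pics/side10z.png

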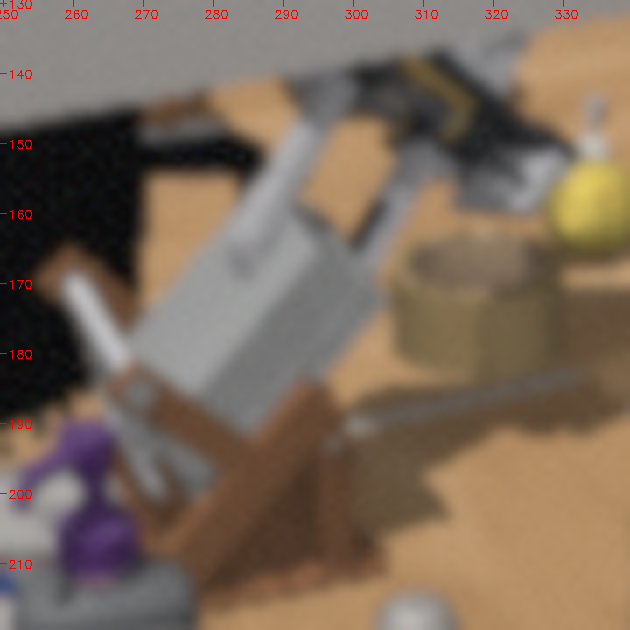

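View pics/top10z.png

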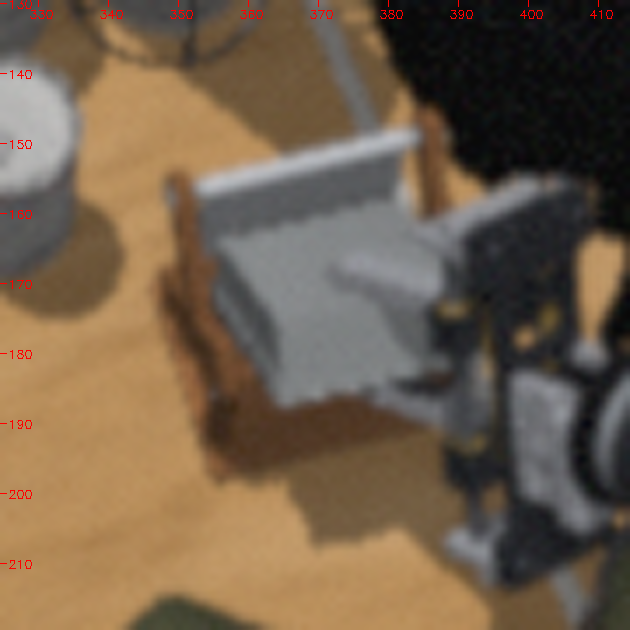

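```bash
python3 -m jog '[[-0.16,-0.01,0.37,0,0,0,0],[-0.16,-0.01,0.37,0,0,0,0],[-0.16,-0.01,0.37,0,0,0,0],[-0.16,-0.01,0.37,0,0,0,0],[-0.16,-0.01,0.37,0,0,0,0],[0,0,0,0,0,0,0]]'; python3 p9.py -5 2.5 5 4
```

```text
clock: 18.2
eef_pos: [555.0, -198.2, 108.3]
eef_rot: [2.314, -0.287, 1.782]
wrist_force: [-1.4, -0.2, -3.7]
finger_gap: 42.8
now along -13.8 lat 3.5 off 3.0 rot [-0.01 -0.58  0.15] [-1.4 -0.2 -3.7] 42.83235318206642
5 x [-0.06, -0.01, 0.16, 0.0, 0.002, -0.001] end [ 560.7 -198.2  101.9] err 0.3 maxjv 0.05027043201180359 q [-0.74  0.42  1.89  1.18  0.89 -1.65]
x-dir in tool [-0.4   0.    0.92] n [0. 1. 0.] y [ 0.92 -0.    0.4 ]
```

Now small steps until the stop makes contact.

```bash
for i in 1 2 3 4 5; do python3 -m jog '[[-0.08,0,0.18,0,0,0,0],[0,0,0,0,0,0,0]]' | grep -E "pos|force"; python3 p9.py 0 0 1 4 | head -1; done
```

```text
eef_pos: [556.3, -198.4, 107.4]
wrist_force: [-1.4, 0.2, -3.0]
now along -12.2 lat 3.4 off 3.3 rot [-0.03 -0.59  0.13] [-1.4  0.2 -3. ] 42.8255211205516
eef_pos: [557.8, -198.7, 106.2]
wrist_force: [-1.6, 0.2, -2.6]
now along -10.3 lat 3.3 off 3.6 rot [-0.06 -0.6   0.12] [-1.6  0.2 -2.6] 42.43443427421274
eef_pos: [559.1, -198.8, 104.6]
wrist_force: [-1.2, 0.0, -3.2]
now along -8.2 lat 3.2 off 3.3 rot [-0.03 -0.6   0.14] [-1.2  0.  -3.2] 43.13755797006007
eef_pos: [560.3, -199.1, 103.6]
wrist_force: [-9.6, -1.4, 4.2]
now along -6.7 lat 3.0 off 3.5 rot [-0.05 -0.58  0.11] [-9.6 -1.4  4.2] 42.563023331221174
eef_pos: [561.4, -200.4, 103.2]
wrist_force: [-28.8, -9.0, 19.2]
now along -5.5 lat 1.8 off 4.0 rot [-0.11 -0.69  0.06] [-28.8  -9.   19.2] 42.93336854912726
```

```bash
python3 -m jog '[[0.08,0,-0.18,0,0,0,0],[0,0,0,0,0,0,0]]' | grep -E "pos|force"; python3 p9.py 0 0 1 4 | head -1; python3 p8.py 11 | tail -8
```

```text
eef_pos: [560.4, -199.1, 103.4]
wrist_force: [-0.9, 0.1, -3.5]
now along -6.5 lat 3.0 off 3.4 rot [-0.05 -0.62  0.13] [-0.9  0.1 -3.5] 42.54778562630223
0-f [ 553. -152.  145.] [290.7 172.1] [360.2 173.2]
0-l [ 523. -150.  115.] [300.5 179.2] [361.8 184.9]
0+f [ 544. -255.  146.] [282.6 159.9] [390.2 166.4]
0+l [ 513. -252.  115.] [291.9 166.8] [391.4 178.1]
129-f [ 644. -161.   54.] [264.7 202.7] [351.  160.1]
129-l [ 614. -159.   23.] [274.8 209.2] [352.5 171. ]
129+f [ 634. -264.   54.] [258.3 188.7] [378.6 153.9]
129+l [ 604. -261.   24.] [267.9 195. ] [379.9 164.8]
```

View pics/side11z.png

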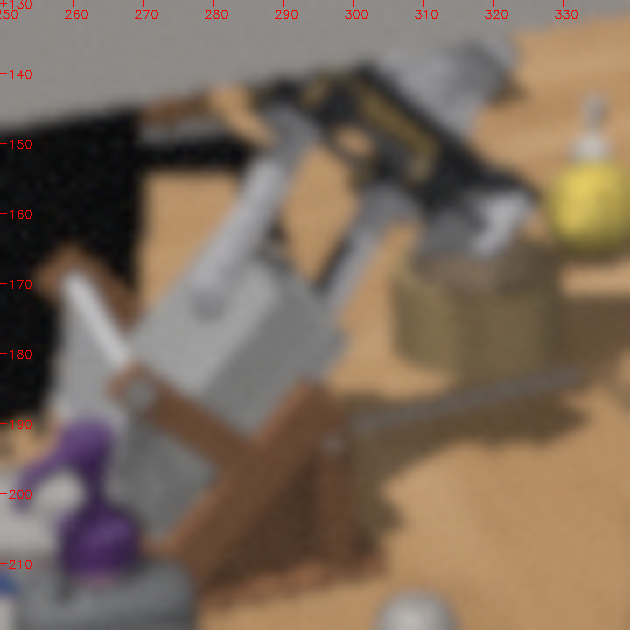

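View pics/top11z.png

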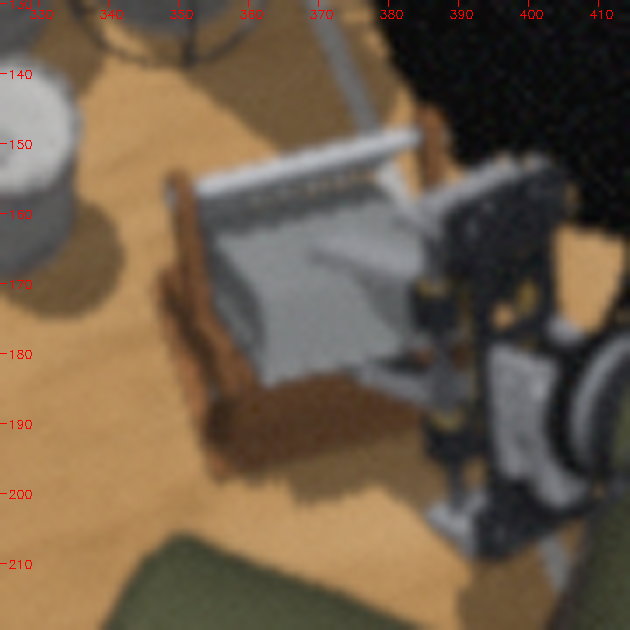

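```bash
for i in 1 2 3 4 5; do python3 -m jog '[[0,-0.12,0,0,0,0,0],[0,0,0,0,0,0,0]]' | grep -E "force"; python3 p9.py 0 0 1 4 | head -1; done
```

```text
wrist_force: [-1.5, 0.3, -5.0]
now along -6.2 lat 3.4 off 2.1 rot [-0.03 -0.58  0.13] [-1.5  0.3 -5. ] 42.664303717446124
wrist_force: [4.4, 1.4, -2.9]
now along -6.4 lat 3.3 off 1.5 rot [-0.09 -0.59  0.09] [ 4.4  1.4 -2.9] 42.807526540188505
wrist_force: [8.6, 1.7, 0.2]
now along -6.6 lat 3.4 off 1.0 rot [-0.14 -0.58  0.05] [8.6 1.7 0.2] 42.43364003744423
wrist_force: [12.7, 3.5, 3.1]
now along -6.7 lat 3.4 off 0.8 rot [-0.22 -0.57 -0.01] [12.7  3.5  3.1] 42.389914128000605
wrist_force: [17.1, 5.1, 6.4]
now along -6.8 lat 3.5 off 0.6 rot [-0.3  -0.56 -0.06] [17.1  5.1  6.4] 42.49860182250632
```

```bash
python3 -m jog '[[-0.02,0.36,0.05,0,0,0,0],[0,0,0,0,0,0,0]]' | grep -E "force"; python3 p9.py 0 0 1 4 | head -1; python3 -m jog '[[0,0,0,0,0,0,46],[0,0,0,0,0,0,47],[0,0,0,0,0,0,48],[0,0,0,0,0,0,50],[0,0,0,0,0,0,54],[0,0,0,0,0,0,60]]' 20;  python3 -m jog '[[0,0,0,0,0,0,66],[0,0,0,0,0,0,70],[0,0,0,0,0,0,70]]'; python3 p8.py 12 | tail -0
```

```text
wrist_force: [-2.5, -0.1, 2.5]
now along -6.1 lat 3.3 off 1.3 rot [-0.05 -0.58  0.12] [-2.5 -0.1  2.5] 42.411717135602615
clock: 21.3
eef_pos: [559.2, -198.8, 101.3]
eef_rot: [2.313, -0.286, 1.782]
wrist_force: [-0.2, -0.5, -0.4]
finger_gap: 54.5
clock: 21.6
eef_pos: [559.2, -198.8, 101.3]
eef_rot: [2.313, -0.286, 1.782]
wrist_force: [-0.5, 0.0, -0.1]
finger_gap: 65.8Exception ignored on flushing sys.stdout:
BrokenPipeError: [Errno 32] Broken pipe
```

View pics/side12z.png

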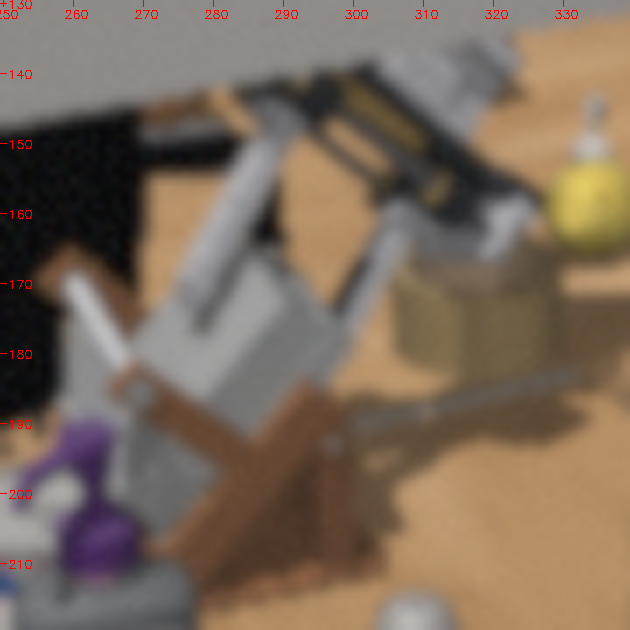

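View pics/top12z.png

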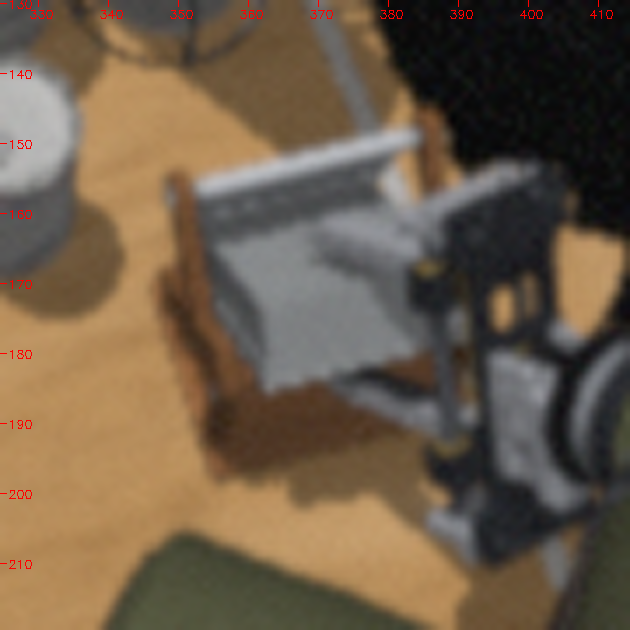

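```bash
python3 -m jog '[[0,0,-0.8,0,0,0,72],[0,0,-1.5,0,0,0,72],[0,0,-2,0,0,0,72],[0,0,-2,0,0,0,72],[0,0,-2,0,0,0,72],[0,0,-2,0,0,0,72],[0,0,-2,0,0,0,72],[0,0,-2,0,0,0,72]]'; python3 -m jog '[[0,1,-2,0,0,0,72],[0,1,-2,0,0,0,72],[0,1,-2,0,0,0,72],[0,0,0,0,0,0,72]]'; python3 p8.py 13 >/dev/null
```

```text
clock: 22.5
eef_pos: [460.4, -248.1, 195.3]
eef_rot: [2.313, -0.286, 1.781]
wrist_force: [0.9, -0.2, 1.0]
finger_gap: 67.7
clock: 22.9
eef_pos: [441.3, -271.3, 257.0]
eef_rot: [2.312, -0.282, 1.78]
wrist_force: [0.3, -0.0, -0.6]
finger_gap: 67.9
```

View pics/side13z.png

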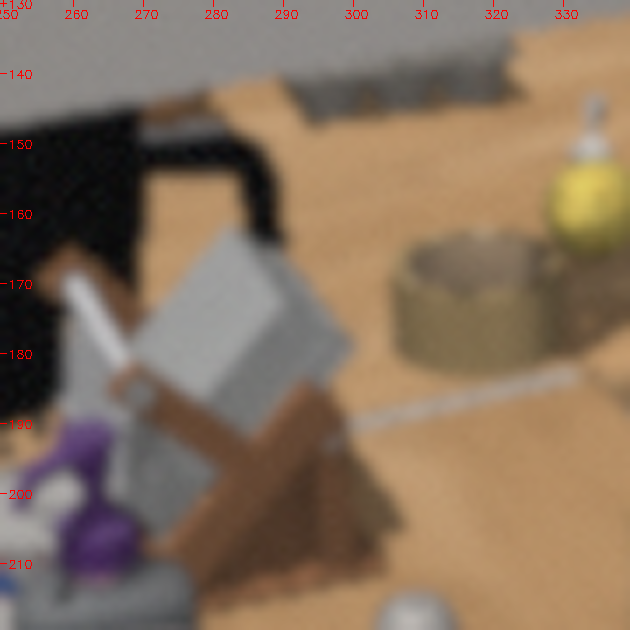

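View pics/top13z.png

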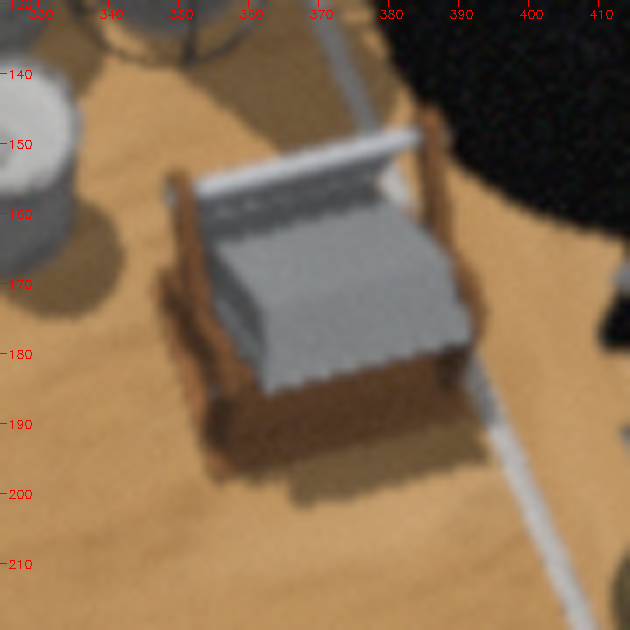

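```bash
python3 - <<'E'
from p6 import *
from h import *
x,y,n=stand(G[1]);b=np.array(G[0])
for nm,s,t in(('near-left lid',(300,179.3),(362.9,186)),('near tin L',(290.2,173.3),(362.4,177.7)),('near tin R',(282.5,162.8),(386,171))):
    w,e=tri(s,t);w=w-b;print(nm,round(e,1),np.array([w@x,w@y,w@n]).round(1))
a,c=onz('top',(362.9,186),110),onz('top',(392.4,179),110);print(a,c,np.linalg.norm(a-c),-np.degrees(np.arctan2(*(a-c)[:2])),((a+c)/2-b)@y)
i0=cv2.imread('pics/top0.png').astype(int);i1=cv2.imread('pics/top13.png').astype(int)
for nm,(u0,v0,u1,v1) in dict(spice=(305,212,325,242),mill=(298,185,316,206),soap=(290,138,310,180),can=(313,135,340,170),jar=(246,155,274,186),squat=(215,268,245,300)).items():
    print(nm,np.abs(i1-i0)[v0:v1,u0:u1].mean().round(1))
cv2.imwrite('pics/top13full.png',i1)
E
```

```text
near-left lid 4.4 [-68.9  51.   -0. ]
near tin L 13.4 [-66.5  46.9  33.7]
near tin R 13.8 [-66.8 -35.3  38.2]
[ 519.42 -152.71  110.  ] [ 510.69 -255.78  110.  ] 103.44093553939975 -4.840914271438487 0.08802910299306989
spice 2.0
mill 2.2
soap 1.9
can 1.9
jar 2.4
squat 2.0[ WARN:0@0.145] global loadsave.cpp:1063 imwrite_ Unsupported depth image for selected encoder is fallbacked to CV_8U.
```

View pics/top13full.png

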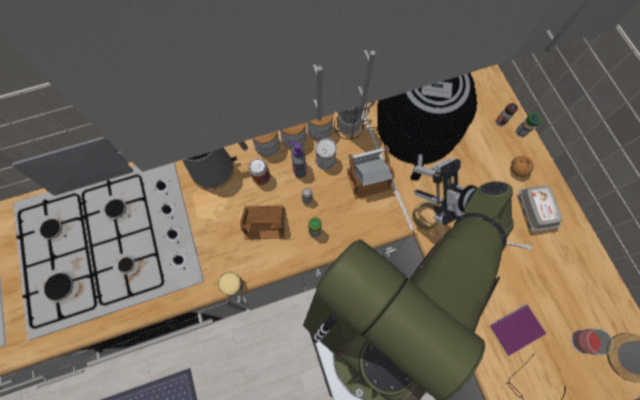

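```bash
python3 - <<'E'
from cell import order
print(order.sign_off())
E
```

```text
the job is handed in; nothing more can be done
None
```

The tin is lid down in the gated stand, under the flap and against the stop. I let go and handed the job in at about 23 s; no verdict is reported.

I gripped it by its upper end with one finger on the lid and one on the floor, at 55 N. I then lifted it off the open stand, turned it over in the air, and slid it under the flap until the stop pushed back with about 36 N. After that I lowered it onto the board and let go.

**Last checks:**
- **Fit:** the lid lies flat on the board. It is within about 1 mm of the centre line and square to the bay (yaw -4.84 degrees against -4.85 for the stand).
- **Lid and grip:** the finger opening stayed at 42–43 mm for the whole carry, so the lid stayed shut. The camera views show no gape.
- **Flap:** it is clearly open and lying on the tin, but I did not measure its angle.
- **Other things:** before-and-after pictures show no movement of the six I compared. I checked the tape roll only by eye.
- **Tea lights:** they can't be seen with the lid on.

**Disagreement:** by my first estimate of the stand's position, the tin stopped 4–6 mm short of the bay point. A second measurement, of the flap's rod end, puts the stand about 5 mm further uphill. With the firm contact, I take that as an error in the first estimate and the tin as home; it is within the 15 mm limit either way. Cross-checks on the tin's upper edge missed by 13 mm between the two cameras, so I did not use them.

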